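Put the laundry hand tools away in the drawer

ROBOT

A 6-joint arm with a two-finger parallel gripper is mounted at the origin on the work surface. World frame = base frame: x ahead of the robot, y to its left, z up, the work surface at z = 0. Lengths are in mm, angles in rad, forces in N, time in s.
With the tool pointing down it reaches from about 275 to 1000 mm from the base axis. Payload 8.4 kg.
Tool frame: the origin (TCP) lies on the centre line of the jaws, within the pads' length; the fingertips stand 17 mm ahead of it and the grasp point (between the pads) lies 2 mm behind it (r.tcp_to_tips is the z of the fingertips in the tool frame, in mm); z points along the fingers, y is the direction in which the jaws open and shut (so a half turn about z gives the same grasp; the last joint's range is limited). The gripper opens to 85 mm and grips with 20 to 120 N. Pads are 22 mm wide; open, the fingers measure 114 mm over their backs; the gripper's body (76 mm by 85 mm) begins 54 mm behind the grasp point. The pads swing forward as they close: fully open they stand 13 mm farther back than shut.
Start: joints at [1.23, 0.353, 1.633, -0, 1.155, -0.002], TCP at [207.721, 589.474, 248.281] pointing down, gripper open.
Joint ranges: [-2.63, 2.63], [-0.92, 2.1], [0.06, 2.66], [-1.3, 4.44], [0, 2.69], [-3.02, 3.02]. Speed limits (rad/s): [2.22, 2.22, 2.79, 3.14, 3.14, 3.14].

INTERFACE

Orientations are given as [roll, pitch, yaw] about the fixed x, y, z axes, in that order (R = Rz(yaw) Ry(pitch) Rx(roll)).
In Python, from rig import r, cams, job gives the robot as it stands.
- The arm moves only by the tool drive_tool, never from a script. Its argument "deltas" is a list of rows, each a list of 4 numbers: the shift along the tool's x, y, z in cm, then the turn about the tool's z in rad. In form: [[x, y, z, roll], ...]. A call has 1 to 12 rows; each row shifts and turns the commanded pose from where the row before left it, along the tool's axes as they then stand; what a row does not reach is not made up. A row lasts 1/12 s, in which the tool goes at most 41.7 mm and 7.16 degrees, less where a joint would pass 70% of its speed; a pose out of reach is approached as far as the arm can. A call with a gripper value outside its range is refused whole. "jaw" is the closure, from 0 (fully open) to 1 (shut), set as the call begins (left out, the last holds). The fingers move at their own pace and stop on an object; "force" is the grip in N (left out, the last holds). Time passes only in rows, so rows that do not move let the fingers close. It gives the time, the measured TCP pose, the force and the opening at its end, in the units of the state.
- r.sense(): the state, without advancing time (a new reading comes with each control period).
- cams.grab_frame(name): name is "scene" or "side" or "wrist"; returns (picture, depth): 384x512x3 uint8, red, green, blue; 384x512 float32, mm along the optical axis (not along the pixel's ray), 0 where there is no reading.
- cams.camera_params(name): a dict with "fx", "fy", "cx", "cy" (pixels), "R" (3x3) and "t" (3): a world point X has camera coordinates R X + t. Camera axes: x right, y down, z forward; pixel columns grow to the right and rows downward; lengths in mm; the calibration is good to about 2 mm. A picture is of the moment at which its call begins: read the wrist's pose just before it. camera_params takes no time and is no camera call; for the wrist camera it gives the pose at the moment of the call.
- job.sign_off(): hands the job in, once; it reports no verdict.
The state is a dict: "clock": time; "qpos": joint angles; "qvel": joint speeds; "joint_efforts": joint torques, N m; "eef_pos": TCP position; "tcp_rot": TCP orientation; "contact_force": force on the tool from outside, world axes, zero at the start; "wrist_torque": the same for the moment, N m; "opening": opening from 0.0 (shut) to 1.0 (fully open).
Only numpy, scipy, OpenCV 4.12 (cv2) and the standard library are available. Lean on these libraries where they do the work, as an engineer would, in place of code of your own. Each camera call takes 0.05 s, during which the arm holds its last target. There are 200 camera calls.

TASK

Pull open the drawer of the low wooden chest, take every long tool that is standing in the zinc caddy out of it, and lay them all flat in the drawer, side by side and none on top of another, with their handles pointing to the drawer's front and their heads to the back. Then push the drawer fully home, until it stops. Leave the caddy standing, and do not disturb the peg tin, the two clip pegs or the softener bottle.

Things in the scene. Friction and masses are not known exactly. Their poses are not given: they have to be found in the camera images.
- lint_brush: hand lint brush of blue plastic; its head is a flat pad block 38 x 32 mm and 60 mm long. Straight square handle 18 x 18 mm; 165 mm long overall, 70 g. Origin: centre of the head's end face; z runs along the handle's middle to its free end; x, y square to its faces. Stands head down in a caddy cell, handle up. May be absent (None).
- lint_brush_end (a point): the centre of the handle's free end, 165 mm from the origin along z
- lint_brush_head (a point): a point inside the head on the long axis, 30 mm from the head's end face
- scoop: white plastic detergent scoop; its head is a box-shaped scoop 38 x 32 mm and 60 mm long, open on its +y side. Straight square handle 18 x 18 mm; 165 mm long overall, 70 g. Origin: centre of the head's end face; z runs along the handle's middle to its free end; x, y square to its faces. Stands head down in a caddy cell, handle up. May be absent (None).
- scoop_end (a point): the centre of the handle's free end, 165 mm from the origin along z
- scoop_head (a point): a point inside the head on the long axis, 30 mm from the head's end face
- stain_brush: wooden stain brush; its head is a block with a bristle pad 36 x 32 mm and 60 mm long. Straight square handle 18 x 18 mm; 165 mm long overall, 70 g. Origin: centre of the head's end face; z runs along the handle's middle to its free end; x, y square to its faces. Stands head down in a caddy cell, handle up. May be absent (None).
- stain_brush_end (a point): the centre of the handle's free end, 165 mm from the origin along z
- stain_brush_head (a point): a point inside the head on the long axis, 30 mm from the head's end face
- tongs: wooden washing tongs; the head is two short jaws, 38 x 30 mm overall and 67 mm long. Straight square handle 18 x 18 mm; 165 mm long overall, 70 g. Origin: centre of the head's end face; z runs along the handle's middle to its free end; x, y square to its faces. Stands head down in a caddy cell, handle up. May be absent (None).
- tongs_end (a point): the centre of the handle's free end, 165 mm from the origin along z
- tongs_head (a point): a point inside the head on the long axis, 30 mm from the head's end face
- caddy: loose heavy zinc caddy (1.5 kg) on the machine top: open box 243 (its x) x 58 (its y) x 75 mm high, walls and floor 5 mm; four cells in a row along its x, centres 59.5 mm apart, each about 54 x 48 mm inside. Origin: centre of its underside, z up. Each tool stands alone in a cell and sticks up 95 mm above the rim; cells may be empty.
- drawer (a joint): drawer of a low wooden chest (290 deep, 300 wide, 85 mm high) fixed on the machine top, its front towards the robot, yaw varies: how far it is pulled out along the chest's -x, in m: 0 fully home against its stop, at most 0.22; may start up to 0.05 ajar. Slides with about 1 N of friction and stays where it is left. Pulled out by d, about d - 6 mm of its inner length is uncovered.
- drawer_front (a point): middle of the front edge of the drawer's inner floor, 22 mm above the machine top; moves with the drawer; axes as the chest's (x to the back, y left, z up). Inside: x 0 to 245 mm, y -129 to 129 mm, walls 41 mm high above this floor. Front panel: outer face at x = -21 mm, top 51 mm above this floor. The chest leaves 51 mm of headroom over the floor.
- drawer_handle (a point): middle of the drawer's steel bar handle: a round bar 11 mm thick and 120 mm long along the chest's y, 35 mm out from the front panel, 47 mm above the machine top; free above
- peg_tin: bystander: stainless steel peg tin with a flip-top lid, 100 x 140 x 80 mm, fixed; origin at the centre of its underside
- peg_tin_lid (a joint): opening angle of the peg tin's lid (rad), 0 shut; it starts shut and is to stay so
- peg_a: bystander: wooden spring clip peg lying loose on the machine top, 80 x 17 x 12 mm; origin at the centre of its underside
- peg_b: bystander: wooden spring clip peg lying loose on the machine top, 80 x 17 x 12 mm; origin at the centre of its underside
- softener: bystander: loose plastic bottle of softener, 72 mm across, 190 mm high; origin at the centre of its underside
There are look-alikes about, which are no part of the job. What is shaped like the scoop but yellow is not meant.

How it is judged:
By the outcome, as a careful person would: the job done as asked, in the order asked, and still so for the second after the job is handed in, with the robot touching nothing.
Of lint_brush, scoop, stain_brush, tongs only 3 to 4 are there at a start; the rules pass over those that are not, and their reading is None.
At some moment in a run one of caddy may be knocked a few centimetres aside while the robot is not near it.
It also fails if it takes over 208 s, if anything falls off the work surface, if the arm or the gripper's body presses on something with over 40 N, if the wrist force passes 120 N, or if a joint passes its speed limit or range.

## Working session

There is one attempt and no reset: what is moved stays moved. The work goes in short steps, Python scripts to look and compute and a tool call to move; the robot and the scene stay as the last step left them, time stands still between calls to the robot, and variables do not carry over. Pictures are saved under pics/ and viewed, about 12 in all and at most 16, crops included, and the job is handed in when it is done.

Besides the shell and the picture viewer there is one more tool, called after "Request:" in YAML: its name, and indented under it one key for each argument. drive_tool: Moves the arm, as the interface text tells. Its arguments: {"type":"object","properties":{"deltas":{"type":"array"},"jaw":{"type":"number"},"force":{"type":"number"}},"required":["deltas"]}

```bash
ls; mkdir -p pics
python3 - <<'E'
from rig import r,cams,job
import cv2,numpy as np
print(r.sense())
for n in("scene","side"):
    p,d=cams.grab_frame(n); np.savez(f"pics/{n}0.npz",p=p,d=d); cv2.imwrite(f"pics/{n}0.png",cv2.resize(p[:,:,::-1],(800,600)))
    c=cams.camera_params(n);print(n,c)
E
```

```text
pics
{'clock': 0.0, 'qpos': array([ 1.22963916e+00,  3.53681143e-01,  1.63414283e+00,  9.97533584e-07,
        1.15521440e+00, -2.37546837e-03]), 'qvel': array([ 3.72220602e-04,  3.45356354e-04,  1.23160714e-03,  4.77443864e-04,
       -1.11721031e-03,  7.26449581e-05]), 'joint_efforts': array([ 5.52278623e-03, -6.05254698e+01, -3.42068768e+01,  4.48422134e-04,
        9.42025246e-03, -5.60316482e-05]), 'eef_pos': array([207.54150245, 589.04325759, 247.537347  ]), 'tcp_rot': array([-3.14014694e+00, -4.34629772e-06,  2.80281054e+00]), 'contact_force': array([-0.12749038, -0.27555826, -0.19313405]), 'wrist_torque': array([-0.02720589, -0.05267875, -0.00433943]), 'opening': 1.001625408652161}
scene {'fx': 454.79785658210386, 'fy': 454.79785658210386, 'cx': 254.54119576657266, 'cy': 197.4891401483901, 'R': array([[-0.08455068,  0.99640441, -0.00542521],
       [ 0.80423613,  0.06502763, -0.59074161],
       [-0.58826476, -0.05431076, -0.80684256]]), 't': array([  49.40282289, -369.58030053, 2212.5970308 ])}
side {'fx': 413.6664465179924, 'fy': 413.6664465179924, 'cx': 255.14544289293912, 'cy': 195.38295806770043, 'R': array([[-0.9804357 , -0.1956753 ,  0.02137789],
       [-0.1116646 ,  0.46345983, -0.87905404],
       [ 0.16210137, -0.86424312, -0.47624256]]), 't': array([ 503.91353041,  176.38549951, 1398.48526382])}
```

View pics/scene0.png

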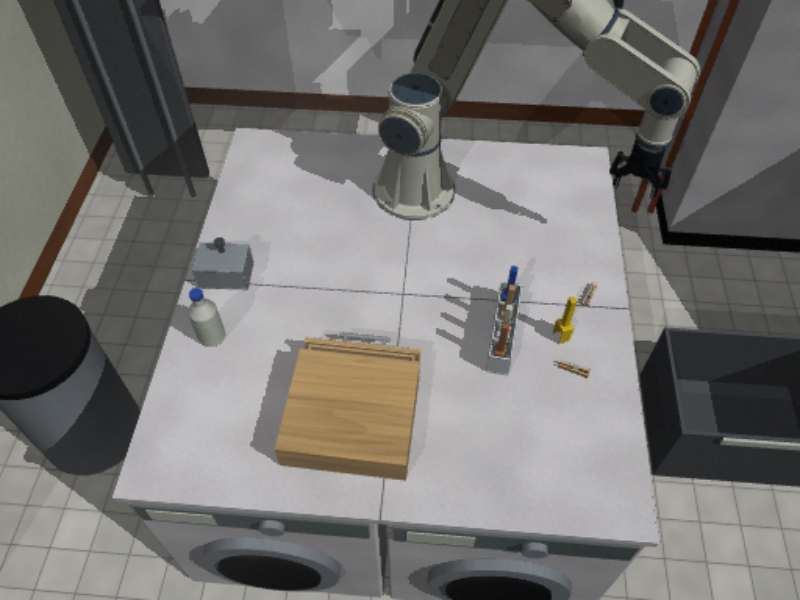

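View pics/side0.png

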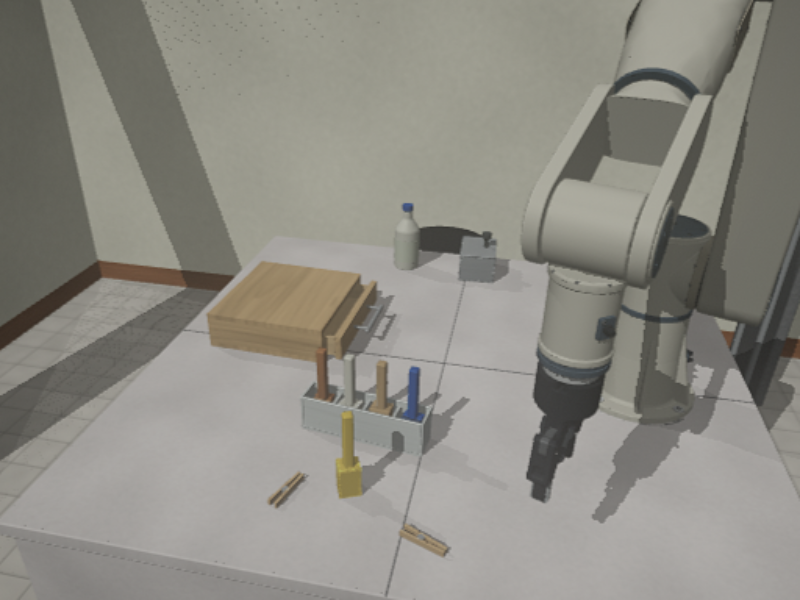

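The caddy holds four tools: red-brown, white, tan and blue, at side-view pixels (322,375), (349,380), (381,385) and (414,392). The yellow look-alike stands alone at (347,455), outside the caddy. The chest is slightly ajar, with its handle at (375,315). Next I measure with the point cloud.

```bash
cat > h.py <<'E'
from rig import r,cams,job
import cv2,numpy as np
def cloud(n,p=None,d=None,c=None):
    if p is None: c=cams.camera_params(n); p,d=cams.grab_frame(n)
    v,u=np.indices(d.shape); m=d>0
    X=np.stack([(u-c['cx'])/c['fx']*d,(v-c['cy'])/c['fy']*d,d],-1)
    W=(X-c['t'])@c['R']; W[~m]=np.nan
    return W,p
def rect(P):
    (cx,cy),(w,h),a=cv2.minAreaRect(P[:,:2].astype(np.float32)); return np.round([cx,cy,w,h,a],1)
def proj(c,X):
    q=c['R']@np.asarray(X,float)+c['t']; return c['fx']*q[0]/q[2]+c['cx'],c['fy']*q[1]/q[2]+c['cy']
E
python3 - <<'E'
from h import *
for n in("scene","side"):
    f=np.load(f"pics/{n}0.npz"); W,p=cloud(n,f['p'],f['d'],cams.camera_params(n))
    x,y,z=W[...,0],W[...,1],W[...,2]
    def sel(x0,x1,y0,y1,z0,z1): return (x>x0)&(x<x1)&(y>y0)&(y<y1)&(z>z0)&(z<z1)
    print(n,"table z",np.nanmedian(z[sel(300,900,-300,400,-15,15)]))
    m=sel(400,950,-350,150,75,100); print("chest top",m.sum(),rect(W[m]),np.median(z[m]))
    m=sel(400,950,-350,150,62,78); print("panel top",m.sum(),rect(W[m]),np.median(z[m])) if m.sum()>5 else 0
    m=sel(350,800,150,330,20,85); print("caddy",m.sum(),rect(W[m]))
    m=sel(350,800,150,330,66,82); print("rim",m.sum(),rect(W[m]))
    m=sel(350,800,100,330,150,185); 
    k,l=cv2.connectedComponents(m.astype(np.uint8))
    for i in range(1,k):
        q=l==i
        if q.sum()>3: print("tool",q.sum(),np.round(np.median(W[q],0)),np.round(W[q].max(0)),np.round(W[q].min(0)),p[q].mean(0).round())
    m=sel(350,800,320,450,15,185); print("yellow",m.sum(),np.round(W[m].min(0)),np.round(W[m].max(0)))
    m=sel(350,700,-350,100,38,56); print("handle-ish",m.sum(),rect(W[m]))
E
```

```text
scene table z 0.45629826463430967
chest top 5552 [788.3 -95.3 302.4 319.9  87.4] 85.49003761496537
panel top 639 [785.2 -95.2 302.2 326.   87.5] 71.40372596087477
caddy 567 [526.3 272.9  57.9 248.7  82.7]
rim 232 [525.1 273.1  57.9 246.3  82.7]
tool 27 [437. 281. 168.] [448. 291. 179.] [424. 273. 150.] [ 40.  62. 117.]
tool 29 [499. 276. 168.] [506. 286. 173.] [486. 268. 150.] [114.  96.  69.]
tool 28 [561. 269. 166.] [568. 280. 175.] [548. 261. 151.] [136. 138. 130.]
tool 33 [616. 261. 164.] [626. 269. 174.] [599. 251. 150.] [105.  72.  49.]
yellow 205 [499. 390.  15.] [623. 449. 171.]
handle-ish 170 [620.3 -83.3 299.6  74.5  82.8]
side table z 1.0285708431258576
chest top 2991 [786.6 -91.  313.3 322.5  87.2] 86.20884044751504
panel top 561 [783.9 -84.9 299.8 321.   88.1] 71.08780671100037
caddy 1997 [523.8 277.5  65.  244.5  82.5]
rim 709 [523.1 277.3  64.4 242.9  82.8]
tool 59 [608. 270. 163.] [617. 276. 172.] [601. 258. 150.] [115.  90.  69.]
tool 64 [553. 280. 163.] [564. 286. 172.] [544. 259. 150.] [139. 138. 130.]
tool 59 [492. 286. 164.] [501. 293. 172.] [484. 273. 150.] [130. 116.  94.]
tool 61 [431. 293. 164.] [441. 298. 173.] [423. 280. 151.] [ 75.  87. 120.]
yellow 563 [407. 320.  15.] [599. 450. 167.]
handle-ish 284 [637.7 -74.8 290.2 106.3  86.7]
```

Run:
```python
import cv2
a=cv2.imread('pics/side0.png'); import numpy as np
f=np.load('pics/side0.npz')['p'][:,:,::-1]
s=np.load('pics/scene0.npz')['p'][:,:,::-1]
A=cv2.resize(f[215:300,180:290],None,fx=5,fy=5,interpolation=cv2.INTER_CUBIC)[:420]
cv2.imwrite('pics/crop1.png',A)
```

```text
(no output)
```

View pics/crop1.png

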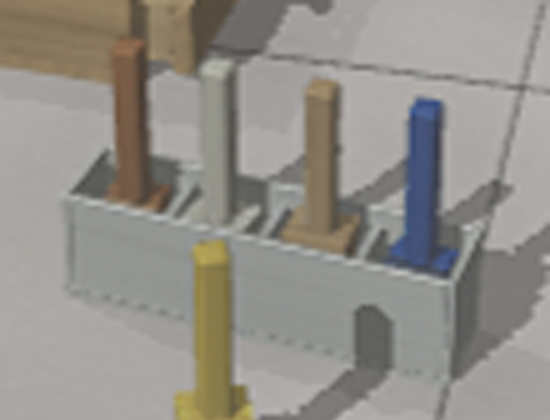

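The crop shows the four caddy tools, left to right: red-brown, white scoop, tan, and blue lint brush. The yellow scoop at (215,330) is outside the caddy and isn't one of the tools. All four tools are present. Next: the chest and handle geometry.

Run:
```python
from h import *
for n in("scene","side"):
    f=np.load(f"pics/{n}0.npz"); W,p=cloud(n,f['p'],f['d'],cams.camera_params(n))
    x,y,z=W[...,0],W[...,1],W[...,2]
    m=(x>560)&(x<960)&(y>-350)&(y<150)&(z>81)&(z<92); print(n,m.sum(),rect(W[m]))
    m&=(abs(y+90)<130)
    # front edge per y bin
    for yb in (-200,-150,-100,-50,0,30):
        q=(abs(y-yb)<8)&(x>560)&(x<960)
        t=q&(z>81)&(z<92); print("  y",yb,"top x",np.round(np.sort(x[t])[:3]),np.round(np.sort(x[t])[-2:]), "panel", np.round(np.percentile(x[q&(z>66)&(z<79)&(x<700)],[0,50,100])) if (q&(z>66)&(z<79)&(x<700)).sum() else None)
    a=np.deg2rad(-2.6); ex=np.array([np.cos(a),np.sin(a)]); ey=np.array([-ex[1],ex[0]])
    q=(x>540)&(x<640)&(y>-200)&(y<30)&(z>30)&(z<62)
    P=W[q]; u=(P[:,:2]-[788,-95])@ex; v=(P[:,:2]-[788,-95])@ey
    o=np.argsort(u)
    for ub in range(-250,-150,6):
        s=(u>=ub)&(u<ub+6)
        if s.sum(): print("   u",ub,s.sum(),"v",v[s].min().round(),v[s].max().round(),"z",np.median(P[s,2]).round())
```

```text
scene 4736 [791.9 -94.5 301.1 314.   87.3]
  y -200 top x [665. 665. 666.] [940. 940.] panel [623. 633. 642.]
  y -150 top x [665. 667. 667.] [944. 944.] panel [624. 636. 699.]
  y -100 top x [669. 671. 673.] [945. 945.] panel [624. 638. 652.]
  y -50 top x [672. 672. 674.] [946. 947.] panel [629. 638. 677.]
  y 0 top x [648. 675. 677.] [950. 953.] panel [631. 641. 669.]
  y 30 top x [673. 676. 677.] [951. 952.] panel [630. 643. 650.]
   u -208 5 v -46.0 40.0 z 49.0
   u -202 34 v -62.0 65.0 z 50.0
   u -196 43 v -60.0 62.0 z 51.0
   u -190 9 v -52.0 54.0 z 52.0
   u -184 5 v -55.0 55.0 z 50.0
   u -154 13 v -100.0 103.0 z 59.0
side 2807 [807.  -92.8 313.7 279.4  87.7]
  y -200 top x [663. 663. 664.] [938. 941.] panel [621. 629. 665.]
  y -150 top x [666. 666. 667.] [940. 941.] panel [623. 631. 668.]
  y -100 top x [668. 669. 673.] [939. 942.] panel [626. 629. 669.]
  y -50 top x [670. 671. 673.] [942. 943.] panel [626. 632. 672.]
  y 0 top x [672. 673. 674.] [948. 949.] panel [629. 637. 674.]
  y 30 top x [674. 675. 675.] [949. 950.] panel [631. 639. 674.]
   u -208 8 v -53.0 53.0 z 49.0
   u -202 40 v -52.0 69.0 z 53.0
   u -196 13 v -42.0 70.0 z 51.0
   u -190 8 v -49.0 62.0 z 51.0
   u -184 5 v -49.0 60.0 z 49.0
   u -178 7 v -45.0 62.0 z 51.0
   u -172 6 v -56.0 61.0 z 49.0
   u -166 131 v -112.0 118.0 z 47.0
```

Request:
drive_tool:
  deltas:
    - [-2.43,-2.12,0,0]
    - [-2.43,-2.12,0,0]
    - [-2.43,-2.12,0,0]
    - [-2.43,-2.12,0,0]
    - [-2.43,-2.12,0,0]
    - [-2.43,-2.12,0,0]
    - [-2.43,-2.12,0,0]
    - [-2.43,-2.12,0,0]
    - [-2.43,-2.12,0,0]
    - [-2.43,-2.12,0,0]
    - [-2.43,-2.12,0,0]
    - [-2.43,-2.12,0,0]
  jaw: 0.5

```text
clock: 1.1
eef_pos: [398.5, 251.1, 248.2]
tcp_rot: [-3.141, -0.0, 2.803]
contact_force: [-0.7, -0.2, -0.1]
opening: 0.501
```

Request:
drive_tool:
  deltas:
    - [-2.43,-2.12,0,0]
    - [-2.43,-2.12,0,0]
    - [-2.43,-2.12,0,0]
    - [-2.43,-2.12,0,0]
    - [-2.43,-2.12,0,0]
    - [-2.43,-2.12,0,0]
    - [-2.43,-2.12,0,0]
    - [-2.43,-2.12,0,0]
    - [-2.43,-2.12,0,0]
    - [-2.43,-2.12,0,0]
    - [-2.43,-2.12,0,0]
    - [-2.43,-2.12,0,0]

```text
clock: 2.1
eef_pos: [589.0, -85.8, 247.9]
tcp_rot: [-3.142, -0.001, 2.803]
contact_force: [0.5, -0.5, 0.2]
opening: 0.494
```

Request:
drive_tool:
  deltas:
    - [0,0,0,0.107]
    - [0,0,0,0.107]
    - [0,0,0,0.107]
    - [0,0,0,0.107]
    - [0,0,0,0.107]
    - [0,0,0,0.107]
    - [0,0,0,0.107]
    - [0,0,0,0.107]
    - [0,0,0,0.107]
    - [0,0,0,0.107]
    - [0,0,0,0.107]
    - [0,0,0,0.107]

```text
clock: 3.1
eef_pos: [588.4, -84.2, 247.9]
tcp_rot: [-3.141, -0.0, 1.513]
contact_force: [0.1, 0.2, 0.4]
opening: 0.502
```

```bash
cat >> h.py <<'E'
def go(x,y,z=None,yaw=None):
    s=r.sense(); p=s['eef_pos']; w=s['tcp_rot'][2]
    d=np.array([x-p[0],y-p[1]]); c,sn=np.cos(w),np.sin(w)
    print("t%.1f pose"%s['clock'],p.round(1),"yaw %.3f"%w,"F",s['contact_force'].round(1),"op %.2f"%s['opening'])
    print("tool dx,dy cm: %.2f %.2f"%((c*d[0]+sn*d[1])/10,(sn*d[0]-c*d[1])/10),"" if z is None else "dz %.2f"%((p[2]-z)/10),"" if yaw is None else "roll %.3f"%((w-yaw+np.pi)%(2*np.pi)-np.pi))
E
python3 - <<'E'
from h import *
go(590.3,-83.7,49,1.523)
p,d=cams.grab_frame("wrist"); cv2.imwrite("pics/w1.png",p[:,:,::-1])
c=cams.camera_params("wrist"); W,p=cloud("wrist",p,d,c)
x,y,z=[W[...,i] for i in range(3)]
m=(x>540)&(x<615)&(y>-200)&(y<30)&(z>38)&(z<60); print(m.sum(),rect(W[m]),np.median(W[m],0).round(1))
m=(x>615)&(x<660)&(y>-200)&(y<30)&(z>66)&(z<80); print("panel",m.sum(),rect(W[m]) if m.sum()>5 else 0)
E
```

```text
t3.1 pose [588.4 -84.2 247.9] yaw 1.513 F [0.1 0.2 0.4] op 0.50
tool dx,dy cm: 0.06 0.19 dz 19.89 roll -0.010
1560 [601.1 -83.  128.8  31.8  87.5] [592.2 -76.8  52. ]
panel 3547 [633.3 -85.  230.7  15.4  87. ]
```

View pics/w1.png

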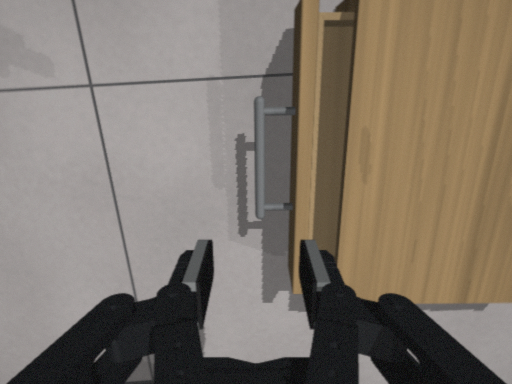

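The bar is at pixels (260,100–215) and the fingers straddle its line, clear of the panel. I'll lower, grip and pull.

Request:
drive_tool:
  deltas:
    - [0,0.25,1.8,-0.01]
    - [0,0,2,0]
    - [0,0,2,0]
    - [0,0,2,0]
    - [0,0,2,0]
    - [0,0,2,0]
    - [0,0,2,0]
    - [0,0,2,0]
    - [0,0,1.5,0]
    - [0,0,1.5,0]
    - [0,0,1.2,0]
    - [0,0,0,0]

```text
clock: 4.15
eef_pos: [594.1, -84.5, 49.0]
tcp_rot: [3.136, 0.0, 1.531]
contact_force: [2.1, 0.4, 4.0]
opening: 0.5
```

Request:
drive_tool:
  deltas:
    - [0,0,0,0]
    - [0,0,0,0]
    - [0,0,0,0]
    - [0,0,0,0]
    - [0,0,0,0]
    - [0,0,0,0]
  jaw: 1
  force: 40

```text
clock: 4.65
eef_pos: [591.3, -84.4, 48.4]
tcp_rot: [3.141, 0.0, 1.529]
contact_force: [0.4, -0.1, 2.7]
opening: 0.11
```

Request:
drive_tool:
  deltas:
    - [0,-0.8,0,0]
    - [0,-1.2,0,0]
    - [0,-1.2,0,0]
    - [0,-1.2,0,0]
    - [0,-1.2,0,0]
    - [0,-1.2,0,0]
    - [0,-1.2,0,0]
    - [0,-1.2,0,0]
    - [0,-1.2,0,0]
    - [0,-1.2,0,0]
    - [0,-1.2,0,0]
    - [0,-1.2,0,0]

```text
clock: 5.65
eef_pos: [450.2, -78.3, 48.3]
tcp_rot: [3.141, -0.0, 1.529]
contact_force: [2.2, 2.4, 1.2]
opening: 0.105
```

Request:
drive_tool:
  deltas:
    - [0,-0.7,0,0]
    - [0,-0.7,0,0]
    - [0,-0.7,0,0]
    - [0,-0.7,0,0]
    - [0,-0.5,0,0]
    - [0,0,0,0]

```text
clock: 6.15
eef_pos: [416.8, -76.9, 48.3]
tcp_rot: [-3.14, -0.0, 1.529]
contact_force: [-1.2, 4.9, 7.1]
opening: 0.108
```

Request:
drive_tool:
  deltas:
    - [0,-0.3,0,0]
    - [0,-0.3,0,0]
    - [0,-0.3,0,0]
    - [0,0,0,0]

```text
clock: 6.48
eef_pos: [408.4, -76.5, 48.3]
tcp_rot: [-3.141, -0.0, 1.529]
contact_force: [-0.7, 5.0, 5.3]
opening: 0.112
```

Request:
drive_tool:
  deltas:
    - [0,-0.4,0,0]
    - [0,-0.4,0,0]
    - [0,0,0,0]

```text
clock: 6.73
eef_pos: [401.0, -76.2, 48.3]
tcp_rot: [3.141, -0.0, 1.529]
contact_force: [0.9, 5.8, 2.5]
opening: 0.108
```

Request:
drive_tool:
  deltas:
    - [0,-0.3,0,0]
    - [0,-0.3,0,0]
    - [0,0,0,0]

```text
clock: 6.98
eef_pos: [400.8, -76.3, 48.6]
tcp_rot: [3.13, 0.0, 1.528]
contact_force: [21.6, 12.2, -26.4]
opening: 0.108
```

The drawer hit its stop: force rose to 22 N at about 190 mm of pull, so it started about 30 mm ajar. Releasing and rising.

Request:
drive_tool:
  deltas:
    - [0,0.4,0,0]
    - [0,0.1,0,0]
    - [0,0,0,0]

```text
clock: 7.23
eef_pos: [401.0, -76.2, 48.3]
tcp_rot: [3.141, -0.0, 1.529]
contact_force: [3.0, 7.0, 1.3]
opening: 0.107
```

Request:
drive_tool:
  deltas:
    - [0,0,0,0]
    - [0,0,0,0]
    - [0,0,0,0]
    - [0,0,0,0]
    - [0,0,-1,0]
    - [0,0,-2,0]
    - [0,0,-3,0]
    - [0,0,-3,0]
    - [0,0,-3,0]
    - [0,0,-3,0]
    - [0,0,-3,0]
    - [0,0,-3,0]
  jaw: 0.5

```text
clock: 8.23
eef_pos: [399.8, -76.4, 259.8]
tcp_rot: [3.142, 0.0, 1.529]
contact_force: [0.6, -1.1, 0.1]
opening: 0.494
```

Request:
drive_tool:
  deltas:
    - [0,0,-1,-0.124]
    - [0,0,0,-0.124]
    - [0,0,0,-0.124]
    - [0,0,0,-0.124]
    - [0,0,0,-0.124]
    - [0,0,0,-0.124]
    - [0,0,0,-0.124]
    - [0,0,0,-0.124]
    - [0,0,0,-0.124]
    - [0,0,0,-0.124]
    - [0,0,0,-0.124]
    - [0,0,0,-0.121]

```text
clock: 9.23
eef_pos: [400.0, -76.4, 268.1]
tcp_rot: [-3.141, -0.0, 3.02]
contact_force: [0.3, -0.0, 0.9]
opening: 0.501
```

```bash
cat >> h.py <<'E'
EX=np.array([np.cos(np.deg2rad(-2.6)),np.sin(np.deg2rad(-2.6))]); EY=np.array([-EX[1],EX[0]])
def tools(n="scene"):
    W,p=cloud(n); x,y,z=[W[...,i] for i in range(3)]
    m=(x>350)&(x<800)&(y>100)&(y<330)&(z>100)&(z<185)
    k,l=cv2.connectedComponents(m.astype(np.uint8))
    for i in range(1,k):
        q=l==i
        if q.sum()>8:
            P=W[q]; t=P[P[:,2]>P[:,2].max()-14]; print(n,"tool",q.sum(),"top",t.mean(0).round(1),"all",P.mean(0).round(1),rect(P),p[q].mean(0).round())
    m=(x>350)&(x<800)&(y>150)&(y<330)&(z>66)&(z<82); print(n,"rim",rect(W[m]))
    return W,p
E
python3 - <<'E'
from h import *
go(437,285,250,3.014)
for n in("scene","side"):
    W,p=tools(n)
    x,y,z=[W[...,i] for i in range(3)]
    m=(x>400)&(x<460)&(y>-300)&(y<100)&(z>66)&(z<80); print("panel top",m.sum(),rect(W[m]))
    m=(x>470)&(x<640)&(y>-300)&(y<100)&(z>14)&(z<30); print("floor",m.sum(),rect(W[m]),np.median(z[m]))
    m=(x>470)&(x<640)&(y>-300)&(y<100)&(z>55)&(z<70); print("sidewalls",m.sum(),rect(W[m]),np.median(z[m]))
    if n=="scene": cv2.imwrite("pics/s2.png",cv2.resize(p[150:320,150:420,::-1],None,fx=2.9,fy=2.9))
E
```

```text
t9.2 pose [400.  -76.4 268.1] yaw 3.020 F [ 0.3 -0.   0.9] op 0.50
tool dx,dy cm: 0.72 36.33 dz 1.81 roll 0.006
scene tool 241 top [527.6 272.1 170.4] all [531.7 271.4 145.9] [524.  273.   20.5 200.8  83.1] [88. 81. 79.]
scene rim [526.1 273.   58.1 248.   82.7]
panel top 242 [446.9 -79.4 291.7  25.4  88.7]
floor 1920 [549.4 -82.5 267.  168.5  87.4] 22.83752210239615
sidewalls 121 [556.7 -85.1 276.4 167.3  89.8] 62.969694222404826
side tool 157 top [608.2 268.4 166.5] all [608.3 270.2 138. ] [609.2 267.4  24.2  18.4  76.4] [106.  84.  66.]
side tool 170 top [553.2 277.2 166.8] all [552.9 278.8 139.7] [553.7 274.9  20.7  20.7  67.1] [129. 127. 119.]
side tool 162 top [491.9 285.3 167.2] all [491.6 286.9 139. ] [492.2 284.   17.6  19.2  10.2] [120. 106.  84.]
side tool 169 top [431.7 290.6 168. ] all [431.4 292.3 138.7] [432.9 289.1  18.7  20.   70.8] [ 69.  79. 108.]
side rim [524.2 277.6  63.7 244.4  82.3]
panel top 196 [446.8 -73.2 295.   20.7  87.2]
floor 1326 [555.1 -80.2 284.2 169.6  89.8] 23.31909742331841
sidewalls 262 [553.7 -81.3 282.2 169.7  89.5] 61.2182199579975
```

View pics/s2.png

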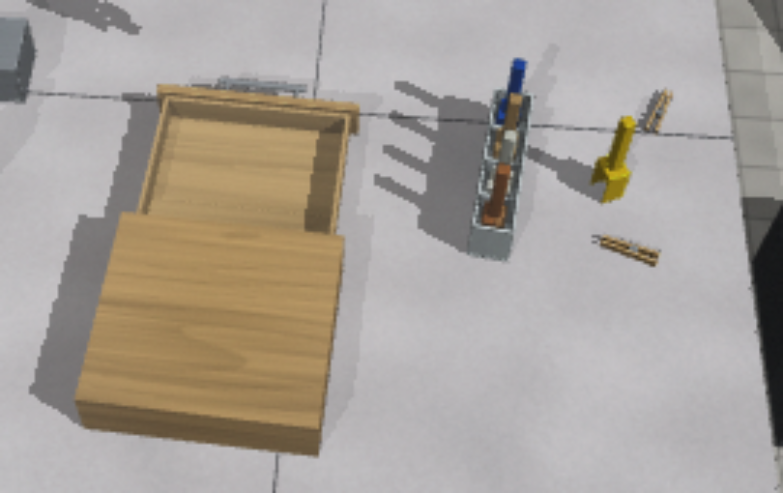

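The drawer is open: inner floor at crop (165–330, 115–220), caddy upright at (505,170). I'll take the blue brush first.

Request:
drive_tool:
  deltas:
    - [0.07,3.04,0,0]
    - [0.07,3.04,0,0]
    - [0.08,3.04,0,0]
    - [0.08,3.04,0,0]
    - [0.08,3.04,0,0]
    - [0.08,3.04,0,0]
    - [0.08,3.04,0,0]
    - [0.08,3.04,0,0]
    - [0.08,3.04,0,0]
    - [0.08,3.04,0,0]
    - [0.08,3.04,0,0]
    - [0.08,3.04,0,0]

```text
clock: 10.33
eef_pos: [437.3, 288.1, 268.1]
tcp_rot: [-3.141, -0.0, 3.009]
contact_force: [0.9, -0.4, 0.2]
opening: 0.5
```

Run:
```python
from h import *
go(435,286,153,3.014)
p,d=cams.grab_frame("wrist"); cv2.imwrite("pics/w2.png",p[:,:,::-1])
W,p=cloud("wrist",p,d,cams.camera_params("wrist")); x,y,z=[W[...,i] for i in range(3)]
m=(x>350)&(x<700)&(y>200)&(y<330)&(z>162)&(z<178)
k,l=cv2.connectedComponents(m.astype(np.uint8))
for i in range(1,k):
    q=l==i
    if q.sum()>30: print(q.sum(),W[q].mean(0).round(1),rect(W[q]),p[q].mean(0).round())
```

```text
t10.3 pose [437.3 288.1 268.1] yaw 3.009 F [ 0.9 -0.4  0.2] op 0.50
tool dx,dy cm: 0.20 -0.24 dz 11.51 roll -0.005
559 [432.2 290.4 169.5] [433.7 290.2  18.   18.3  81.2] [ 39.  65. 112.]
478 [491.3 284.4 169.1] [493.  284.1  17.1  17.4  82.4] [119. 101.  75.]
425 [552.8 277.6 168.7] [555.2 277.3  17.9  18.5  75.7] [125. 124. 116.]
34 [602.9 270.1 163.3] [602.8 269.7  15.    2.7  79.8] [52. 38. 28.]
```

View pics/w2.png

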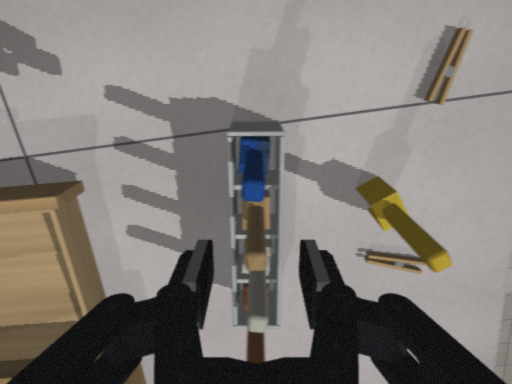

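The wrist view shows the blue handle at (253,165), first in the row and between the finger lines. I'll lower and grip.

Request:
drive_tool:
  deltas:
    - [0.3,0,1.2,0]
    - [0,0,1.2,0]
    - [0,0,1.2,0]
    - [0,0,1.2,0]
    - [0,0,1.2,0]
    - [0,0,1.2,0]
    - [0,0,1.2,0]
    - [0,0,1.2,0]
    - [0,0,1.2,0]
    - [0,0,0.7,0]
    - [0,0,0,0]
    - [0,0,0,0]

```text
clock: 11.38
eef_pos: [434.4, 286.9, 153.2]
tcp_rot: [-3.141, -0.001, 3.012]
contact_force: [0.3, 0.1, 1.4]
opening: 0.504
```

Request:
drive_tool:
  deltas:
    - [0,0,0,0]
    - [0,0,0,0]
    - [0,0,0,0]
    - [0,0,0,0]
    - [0,0,0,0]
    - [0,0,0,0]
    - [0,0,0,0]
  jaw: 1
  force: 25

```text
clock: 11.97
eef_pos: [435.0, 287.2, 154.1]
tcp_rot: [3.141, 0.001, 3.014]
contact_force: [-0.3, -2.1, 6.1]
opening: 0.21
```

Request:
drive_tool:
  deltas:
    - [0,0,-0.5,0]
    - [0,0,-1,0]
    - [0,0,-1,0]
    - [0,0,-1,0]
    - [0,0,-1,0]
    - [0,0,-1,0]
    - [0,0,-1,0]
    - [0,0,-1,0]
    - [0,0,-1.5,0]
    - [0,0,-1.5,0]
    - [0,0,-1.5,0]
    - [0,0,-1,0]

```text
clock: 12.97
eef_pos: [434.3, 286.9, 285.1]
tcp_rot: [-3.141, 0.0, 3.014]
contact_force: [0.3, -0.0, -0.8]
opening: 0.209
```

Run:
```python
from h import *
# target: lane v=-84 ; pivot u: head end at u=190 -> vertical at 206-? 
D=np.array([457,-79.])
for v in(-84,-28,28,84): print(v,(D+EX*190+EY*v).round(1),(D+EX*40+EY*v).round(1))
go(*(D+EX*190-EY*84),z=None,yaw=np.pi-np.deg2rad(2.6))
p,d=cams.grab_frame("side"); cv2.imwrite("pics/sd3.png",p[150:330,100:330,::-1])
W,p=tools("scene")
```

```text
-84 [ 643.  -171.5] [ 493.1 -164.7]
-28 [ 645.5 -115.6] [ 495.7 -108.8]
28 [648.1 -59.6] [498.2 -52.8]
84 [650.6  -3.7] [500.8   3.1]
t13.0 pose [434.3 286.9 285.1] yaw 3.014 F [ 0.3 -0.  -0.8] op 0.21
tool dx,dy cm: -26.54 -42.80  roll -0.082
scene tool 62 top [452.4 287.5 177.2] all [451.5 284.6 161.5] [449.9 281.3  39.7  18.5  54.5] [36. 48. 81.]
scene tool 208 top [568.8 291.8 169.4] all [567.6 291.9 144.3] [561.9 293.4  27.8 153.5  78.9] [106.  91.  73.]
scene rim [532.7 291.5  58.  250.1  89.4]
```

The caddy has moved: the rim centre is now near (533,291) with its yaw about −0.6°. That's the announced knock, or my lift dragged it, so I'll re-measure before the next pick. I'll carry the blue brush to the drawer.

Request:
drive_tool:
  deltas:
    - [-1.09,-1.78,0,0]
    - [-1.09,-1.78,0,0]
    - [-1.09,-1.78,0,0]
    - [-1.09,-1.78,0,0]
    - [-1.09,-1.78,0,0]
    - [-1.09,-1.78,0,0]
    - [-1.09,-1.78,0,0]
    - [-1.09,-1.78,0,0]
    - [-1.09,-1.78,0,0]
    - [-1.09,-1.78,0,0]
    - [-1.09,-1.78,0,0]
    - [-1.09,-1.78,0,0]

```text
clock: 14.07
eef_pos: [536.6, 57.4, 282.3]
tcp_rot: [-3.141, -0.002, 3.014]
contact_force: [1.3, -1.1, -0.8]
opening: 0.206
```

Request:
drive_tool:
  deltas:
    - [-1.09,-1.78,0,0]
    - [-1.09,-1.78,0,0]
    - [-1.09,-1.78,0,0]
    - [-1.09,-1.78,0,0]
    - [-1.09,-1.78,0,0]
    - [-1.09,-1.78,0,0]
    - [-1.09,-1.78,0,0]
    - [-1.09,-1.78,0,0]
    - [-1.09,-1.78,0,0]
    - [-1.09,-1.78,0,0]
    - [-1.09,-1.78,0,0]
    - [-1.09,-1.78,0,-0.08]

```text
clock: 15.07
eef_pos: [639.1, -170.8, 281.9]
tcp_rot: [3.141, -0.002, 3.093]
contact_force: [0.9, 0.8, -1.0]
opening: 0.206
```

Run:
```python
from h import *
D=np.array([457,-79.])
go(*(D+EX*186-EY*84),z=172,yaw=np.pi-np.deg2rad(2.6))
p,d=cams.grab_frame("side"); cv2.imwrite("pics/sd3.png",cv2.resize(p[110:290,100:320,::-1],None,fx=3,fy=3))
```

```text
t15.1 pose [ 639.1 -170.8  281.9] yaw 3.093 F [ 0.9  0.8 -1. ] op 0.21
tool dx,dy cm: 0.01 -0.05 dz 10.99 roll -0.004
```

View pics/sd3.png

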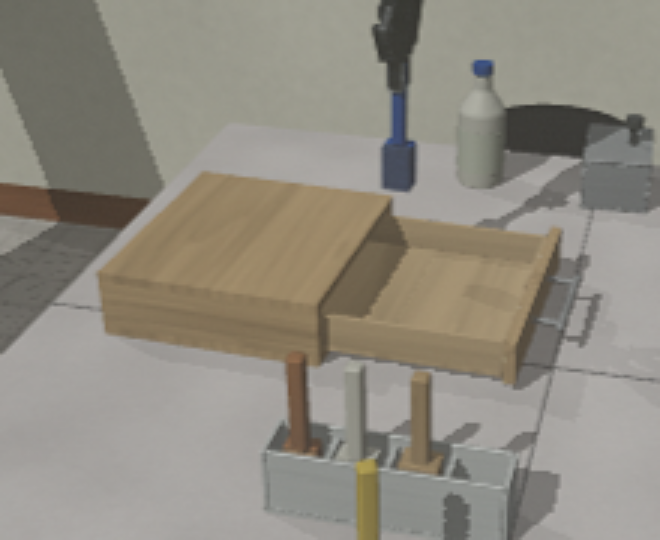

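The blue brush hangs straight over the drawer's right rear at (398,140), and the caddy stands with three tools. I'll lower to contact.

Request:
drive_tool:
  deltas:
    - [0,0,1.2,0]
    - [0,0,1.2,0]
    - [0,0,1.2,0]
    - [0,0,1.2,0]
    - [0,0,1.2,0]
    - [0,0,1.2,0]
    - [0,0,1.2,0]
    - [0,0,1.0,0]
    - [0,0,0.8,0]
    - [0,0,0.4,0]
    - [0,0,0,0]
    - [0,0,0,0]

```text
clock: 16.12
eef_pos: [639.7, -170.1, 177.4]
tcp_rot: [-3.142, 0.0, 3.094]
contact_force: [0.5, -0.6, 0.0]
opening: 0.208
```

Request:
drive_tool:
  deltas:
    - [0,0,0.2,0]
    - [0,0,0.2,0]
    - [0,0,0,0]
  force: 20

```text
clock: 16.37
eef_pos: [639.6, -170.0, 173.3]
tcp_rot: [-3.142, 0.0, 3.094]
contact_force: [0.9, -0.6, -1.2]
opening: 0.206
```

Request:
drive_tool:
  deltas:
    - [0,0,0.3,0]
    - [0,0,0.2,0]
    - [0.8,0,0.05,0]
    - [0.9,0,0.05,0]
    - [0.9,0,0.1,0]
    - [0.9,0,0.1,0]
    - [0.9,0,0.1,0]
    - [0.8,0,0.15,0]
    - [0,0,0,0]

```text
clock: 17.12
eef_pos: [588.5, -167.6, 165.4]
tcp_rot: [-3.141, 0.005, 3.093]
contact_force: [-0.5, 1.9, 14.0]
opening: 0.208
```

Run:
```python
from h import *
p,d=cams.grab_frame("side"); cv2.imwrite("pics/sd4.png",cv2.resize(p[110:290,150:320,::-1],None,fx=3,fy=3))
```

```text
(no output)
```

View pics/sd4.png

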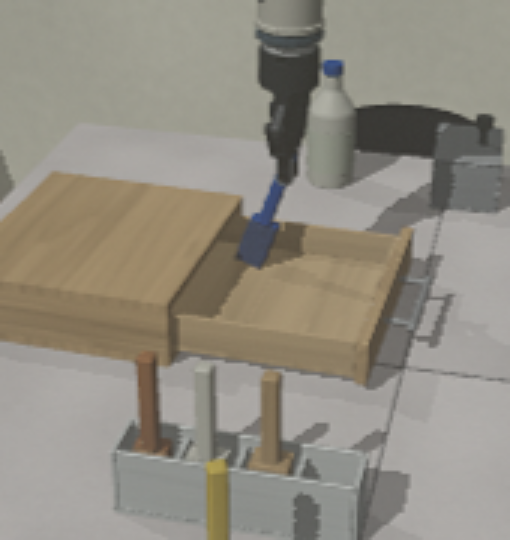

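The brush pivots in the grip about its head, as planned. Continuing the arc.

Request:
drive_tool:
  deltas:
    - [1.24,0,0.38,0]
    - [1.24,0,0.42,0]
    - [1.15,0,0.58,0]
    - [1.15,0,0.67,0]
    - [1.02,0,0.78,0]
    - [1.02,0,0.84,0]
    - [0.87,0,0.95,0]
    - [0.87,0,1.0,0]
    - [0.7,0,1.1,0]
    - [0.67,0,1.12,0]
    - [0,0,0,0]

```text
clock: 18.08
eef_pos: [486.9, -162.5, 83.2]
tcp_rot: [3.141, -0.002, 3.094]
contact_force: [-1.5, 0.1, 1.8]
opening: 0.209
```

Request:
drive_tool:
  deltas:
    - [0.5,0,1.2,0]
    - [0.45,0,1.2,0]
    - [0.3,0,1.2,0]
    - [0.2,0,0.9,0]
    - [0,0,0,0]
    - [0,0,0,0]

```text
clock: 18.58
eef_pos: [475.0, -162.4, 39.8]
tcp_rot: [-3.141, 0.001, 3.094]
contact_force: [1.1, -0.2, 0.8]
opening: 0.203
```

Run:
```python
from h import *
D=np.array([457,-79.])
go(*(D+EX*45-EY*84),z=42,yaw=np.pi-np.deg2rad(2.6))
p=r.sense()['eef_pos'][:2]-D; print("u,v",p@EX,p@EY)
p,d=cams.grab_frame("side"); cv2.imwrite("pics/sd5.png",cv2.resize(p[110:290,150:320,::-1],None,fx=3,fy=3))
```

```text
t18.6 pose [ 475.  -162.4   39.8] yaw 3.094 F [ 1.1 -0.2  0.8] op 0.20
tool dx,dy cm: -2.32 -0.15 dz -0.22 roll -0.002
u,v 21.796170260497718 -82.46119525770494
```

View pics/sd5.png

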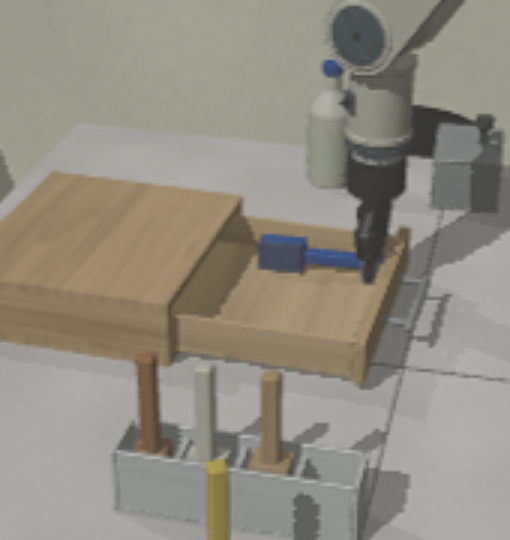

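The brush lies flat with its head to the back. I'll slide it 25 mm further back, release and rise.

Request:
drive_tool:
  deltas:
    - [-0.6,0,-0.1,0]
    - [-0.6,0,0,0]
    - [-0.6,0,0,0]
    - [-0.6,0,0,0]
    - [0,0,0,0]

```text
clock: 19.05
eef_pos: [499.7, -163.5, 40.5]
tcp_rot: [-3.141, 0.001, 3.094]
contact_force: [-0.4, 0.1, 0.2]
opening: 0.207
```

Request:
drive_tool:
  deltas:
    - [0,0,0,0]
    - [0,0,0,0]
    - [0,0,0,0]
    - [0,0,0,0]
    - [0,0,-1,0]
    - [0,0,-2,0]
    - [0,0,-3.5,0]
    - [0,0,-3.5,0]
    - [0,0,-3.5,0]
    - [0,0,-3.5,0]
    - [0,0,-3.5,0]
    - [0,0,-3.5,0]
  jaw: 0.6

```text
clock: 20.05
eef_pos: [497.2, -163.0, 283.1]
tcp_rot: [-3.141, 0.001, 3.094]
contact_force: [0.3, -0.4, -0.0]
opening: 0.398
```

Request:
drive_tool:
  deltas:
    - [0,3,0,0]
    - [0,3,0,0]
    - [0,3,0,0]
    - [0,3,0,0]
    - [0,3,0,0]
    - [0,3,0,0]
    - [0,3,0,0]
    - [0,3,0,0]
    - [0,3,0,0]
    - [0,3,0,0]
    - [0,3,0,0]
    - [0,3,0,0]
  jaw: 0.5

```text
clock: 21.05
eef_pos: [514.6, 197.7, 281.2]
tcp_rot: [3.141, 0.0, 3.094]
contact_force: [0.5, 0.7, -0.1]
opening: 0.503
```

```bash
cat >> h.py <<'E'
def wr():
    c=cams.camera_params("wrist"); W,p=cloud("wrist"); x,y,z=[W[...,i] for i in range(3)]
    m=(x>350)&(x<760)&(y>180)&(y<360)&(z>160)&(z<180)
    k,l=cv2.connectedComponents(m.astype(np.uint8))
    for i in range(1,k):
        q=l==i
        if q.sum()>30: print("wrist",q.sum(),W[q].mean(0).round(1),rect(W[q]),p[q].mean(0).round())
def drawer(n="scene"):
    W,p=cloud(n); x,y,z=[W[...,i] for i in range(3)]
    D=np.array([457,-79.]); u=(x-D[0])*EX[0]+(y-D[1])*EX[1]; v=(x-D[0])*EY[0]+(y-D[1])*EY[1]
    m=(u>3)&(u<212)&(abs(v)<122)&(z>33)&(z<80)
    k,l=cv2.connectedComponents(m.astype(np.uint8))
    for i in range(1,k):
        q=l==i
        if q.sum()>15: print(n,"in drawer",q.sum(),"u",u[q].min().round(),u[q].max().round(),"v",v[q].min().round(),v[q].max().round(),"z",z[q].max().round(),p[q].mean(0).round())
    q=(u>-40)&(u<5)&(abs(v)<120)&(z>67)&(z<80); print(n,"panel u",np.percentile(u[q],[5,50,95]).round() if q.sum() else None)
E
python3 - <<'E'
from h import *
go(496,284,153,3.1)
for n in("scene","side"): tools(n)
wr(); drawer(); drawer("side")
E
```

```text
t21.1 pose [514.6 197.7 281.2] yaw 3.094 F [ 0.5  0.7 -0.1] op 0.50
tool dx,dy cm: 2.27 8.53 dz 12.82 roll -0.006
scene tool 201 top [563.5 290.8 169.4] all [568.2 289.8 143.5] [562.  291.   20.5 149.2  88. ] [105.  90.  72.]
scene rim [533.1 291.2  58.6 248.5  89.1]
side tool 162 top [620.  295.4 167. ] all [619.9 297.3 139.6] [621.4 293.9  19.7  20.8  14.3] [111.  89.  71.]
side tool 166 top [563.  300.3 166.7] all [562.8 302.2 138.4] [563.2 297.5  22.4  18.5  77.6] [135. 134. 125.]
side tool 162 top [500.  300.  166.7] all [499.6 302.3 139.5] [499.9 299.   17.9  18.2  87.6] [123. 109.  87.]
side rim [531.4 295.1  65.5 243.6  89.3]
wrist 588 [499.2 292.3 168.6] [500.5 293.5  18.3  17.6   0.8] [125. 105.  77.]
wrist 504 [562.2 293.  168.2] [563.8 294.   17.3  17.8  87.7] [137. 136. 127.]
wrist 224 [615.3 290.8 167.1] [616.5 290.5  16.7   8.2  81.5] [91. 64. 44.]
scene in drawer 230 u 3.0 13.0 v -122.0 122.0 z 78.0 [124. 106.  79.]
scene in drawer 207 u 31.0 196.0 v -100.0 -67.0 z 68.0 [ 56.  72. 124.]
scene panel u [-15.  -5.   2.]
side in drawer 273 u 28.0 193.0 v -122.0 -57.0 z 64.0 [ 68.  78. 106.]
side panel u [-16. -10.  -1.]
```

The brush is lying at u 31–196, v −100 to −67, with the drawer unmoved. The caddy now sits at (533,292). Next is the tan tool at (500,294).

Request:
drive_tool:
  deltas:
    - [0.45,2.39,0,0]
    - [0.45,2.39,0,0]
    - [0.45,2.39,0,0]
    - [0.45,2.38,0,-0.035]
    - [0,0,1.8,0]
    - [0,0,2,0]
    - [0,0,2,0]
    - [0,0,2,0]
    - [0,0,2,0]
    - [0,0,1.5,0]
    - [0,0,1.3,0]
    - [0,0,0,0]

```text
clock: 22.3
eef_pos: [500.5, 290.3, 152.1]
tcp_rot: [-3.139, -0.004, 3.127]
contact_force: [-0.5, 0.9, -0.8]
opening: 0.498
```

Request:
drive_tool:
  deltas:
    - [0,0,0,0]
    - [0,0,0,0]
    - [0,0,0,0]
    - [0,0,0,0]
    - [0,0,0,0]
    - [0,0,0,0]
    - [0,0,0,0]
  jaw: 1
  force: 25

```text
clock: 22.88
eef_pos: [502.3, 292.9, 155.4]
tcp_rot: [3.141, 0.002, 3.129]
contact_force: [-0.7, -1.5, 6.2]
opening: 0.204
```

Request:
drive_tool:
  deltas:
    - [0,0,-0.5,0]
    - [0,0,-1,0]
    - [0,0,-1,0]
    - [0,0,-1,0]
    - [0,0,-1,0]
    - [0,0,-1,0]
    - [0,0,-1,0]
    - [0,0,-1,0]
    - [0,0,-1.5,0]
    - [0,0,-1.5,0]
    - [0,0,-1.5,0]
    - [0,0,-1,0]

```text
clock: 23.88
eef_pos: [502.0, 292.8, 286.5]
tcp_rot: [3.141, 0.001, 3.129]
contact_force: [-1.1, -0.2, -0.8]
opening: 0.207
```

Run:
```python
from h import *
D=np.array([457,-79.])
go(*(D+EX*186-EY*28),z=174,yaw=np.pi-np.deg2rad(2.6))
W,p=tools("side"); tools("scene")
```

```text
t23.9 pose [502.  292.8 286.5] yaw 3.129 F [-1.1 -0.2 -0.8] op 0.21
tool dx,dy cm: -14.47 -40.64 dz 11.25 roll 0.033
side tool 163 top [619.9 295.2 167.9] all [620.  297.1 139.4] [621.4 294.4  18.7  20.1   9.3] [112.  90.  72.]
side tool 167 top [562.8 300.  167.4] all [563.  301.9 138.3] [563.5 297.2  22.1  18.9  74.8] [135. 134. 125.]
side tool 82 top [512.1 306.6 177.7] all [512.1 305.1 160.9] [512.8 298.5  26.   10.9  82.1] [119. 106.  87.]
side tool 83 top [484.4 303.5 177.3] all [484.3 303.  161.3] [485.3 296.7  32.7   9.6  88.5] [118. 106.  87.]
side rim [531.2 294.5  64.7 242.6  89. ]
scene tool 66 top [517.6 291.1 177.9] all [516.9 290.1 163.7] [513.2 284.7  39.6  25.5  46.4] [99. 82. 58.]
scene tool 131 top [599.  289.4 171.2] all [600.5 289.1 143.9] [595.1 290.2  19.   77.6  86. ] [105.  91.  78.]
scene rim [532.3 291.6  57.7 254.1  89.7]
```

I'm holding the tongs, whose two jaws are spread along x. Carry them to lane v = −28 and lower.

Request:
drive_tool:
  deltas:
    - [-0.9,-2.54,0,0]
    - [-0.9,-2.54,0,0]
    - [-0.9,-2.54,0,0]
    - [-0.9,-2.54,0,0]
    - [-0.9,-2.54,0,0]
    - [-0.9,-2.54,0,0]
    - [-0.9,-2.54,0,0]
    - [-0.9,-2.54,0,0]
    - [-0.9,-2.54,0,0]
    - [-0.9,-2.54,0,0]
    - [-0.9,-2.54,0,0]
    - [-0.9,-2.54,0,0]

```text
clock: 24.98
eef_pos: [605.6, -14.9, 283.4]
tcp_rot: [3.142, -0.001, 3.129]
contact_force: [0.7, -0.9, -0.4]
opening: 0.204
```

Request:
drive_tool:
  deltas:
    - [-0.9,-2.54,0,0]
    - [-0.9,-2.54,0,0]
    - [-0.9,-2.54,0,0]
    - [-0.9,-2.54,0,0.033]
    - [0,0,0,0]
    - [0,0,0,0]

```text
clock: 25.48
eef_pos: [640.1, -116.7, 283.1]
tcp_rot: [3.141, -0.002, 3.094]
contact_force: [-0.7, 0.4, -0.7]
opening: 0.209
```

Run:
```python
from h import *
D=np.array([457,-79.])
go(*(D+EX*186-EY*28),z=174,yaw=np.pi-np.deg2rad(2.6))
```

```text
t25.5 pose [ 640.1 -116.7  283.1] yaw 3.094 F [-0.7  0.4 -0.7] op 0.21
tool dx,dy cm: -0.13 0.13 dz 10.91 roll -0.002
```

Request:
drive_tool:
  deltas:
    - [0,0.13,1.2,0]
    - [0,0,1.2,0]
    - [0,0,1.2,0]
    - [0,0,1.2,0]
    - [0,0,1.2,0]
    - [0,0,1.2,0]
    - [0,0,1.2,0]
    - [0,0,1.0,0]
    - [0,0,0.8,0]
    - [0,0,0.4,0]
    - [0,0,0,0]
    - [0,0,0,0]

```text
clock: 26.48
eef_pos: [640.7, -114.3, 178.5]
tcp_rot: [-3.142, 0.0, 3.096]
contact_force: [0.2, -0.5, -1.7]
opening: 0.206
```

Request:
drive_tool:
  deltas:
    - [0,0,0.3,0]
    - [0,0,0.3,0]
    - [0,0,0.2,0]
    - [0.8,0,0.05,0]
    - [0.9,0,0.05,0]
    - [0.9,0,0.1,0]
    - [0.9,0,0.1,0]
    - [0.9,0,0.1,0]
    - [0.8,0,0.15,0]
    - [0,0,0,0]
  force: 20

```text
clock: 27.32
eef_pos: [590.1, -111.9, 168.1]
tcp_rot: [-3.141, 0.006, 3.096]
contact_force: [-0.5, 2.5, 17.3]
opening: 0.203
```

Request:
drive_tool:
  deltas:
    - [1.24,0,0.38,0]
    - [1.24,0,0.42,0]
    - [1.15,0,0.58,0]
    - [1.15,0,0.67,0]
    - [1.02,0,0.78,0]
    - [1.02,0,0.84,0]
    - [0.87,0,0.95,0]
    - [0.87,0,1.0,0]
    - [0.7,0,1.1,0]
    - [0.67,0,1.12,0]
    - [0,0,0,0]

```text
clock: 28.23
eef_pos: [487.9, -107.1, 85.4]
tcp_rot: [3.141, -0.002, 3.096]
contact_force: [-1.5, 0.4, 2.7]
opening: 0.205
```

Request:
drive_tool:
  deltas:
    - [0.5,0,1.2,0]
    - [0.45,0,1.2,0]
    - [0.3,0,1.2,0]
    - [0.2,0,0.6,0]
    - [0,0,0,0]
    - [0,0,0,0]

```text
clock: 28.73
eef_pos: [475.6, -106.9, 45.0]
tcp_rot: [-3.141, 0.001, 3.096]
contact_force: [-0.2, -0.5, 1.0]
opening: 0.205
```

Run:
```python
from h import *
go(500,-109); drawer("side"); drawer()
```

```text
t28.7 pose [ 475.6 -106.9   45. ] yaw 3.096 F [-0.2 -0.5  1. ] op 0.21
tool dx,dy cm: -2.44 -0.10  
side in drawer 534 u 4.0 205.0 v -121.0 13.0 z 80.0 [105. 100.  96.]
side panel u [-18. -12.  -4.]
scene in drawer 273 u 3.0 171.0 v -60.0 8.0 z 80.0 [134. 112.  79.]
scene in drawer 48 u 3.0 10.0 v 29.0 106.0 z 71.0 [117. 100.  75.]
scene in drawer 214 u 26.0 192.0 v -100.0 -67.0 z 69.0 [ 53.  70. 123.]
scene panel u [-17.  -7.   1.]
```

Request:
drive_tool:
  deltas:
    - [-0.6,0,0.1,0]
    - [-0.6,0,0.1,0]
    - [-0.6,0,0,0]
    - [-0.6,0,0,0]
    - [0,0,0,0]

```text
clock: 29.25
eef_pos: [501.1, -108.0, 42.8]
tcp_rot: [-3.141, 0.002, 3.096]
contact_force: [1.1, 0.2, 1.7]
opening: 0.205
```

Request:
drive_tool:
  deltas:
    - [0,0,0,0]
    - [0,0,0,0]
    - [0,0,0,0]
    - [0,0,0,0]
    - [0,0,-1,0]
    - [0,0,-2,0]
    - [0,0,-3.5,0]
    - [0,0,-3.5,0]
    - [0,0,-3.5,0]
    - [0,0,-3.5,0]
    - [0,0,-3.5,0]
    - [0,0,-3.5,0]
  jaw: 0.6

```text
clock: 30.25
eef_pos: [498.1, -107.7, 285.1]
tcp_rot: [-3.141, 0.0, 3.096]
contact_force: [0.6, 0.4, -0.1]
opening: 0.402
```

Request:
drive_tool:
  deltas:
    - [-0.3,3,0,0]
    - [-0.3,3,0,0]
    - [-0.3,3,0,0]
    - [-0.3,3,0,0]
    - [-0.3,3,0,0]
    - [-0.3,3,0,0]
    - [-0.3,3,0,0]
    - [-0.3,3,0,0]
    - [-0.3,3,0,0]
    - [-0.3,3,0,0]
    - [0,0,0,0]
  jaw: 0.5

```text
clock: 31.17
eef_pos: [542.8, 194.8, 283.2]
tcp_rot: [3.139, 0.001, 3.098]
contact_force: [-0.2, -0.1, 0.3]
opening: 0.496
```

Run:
```python
from h import *
go(563,294,154,3.127)
for n in("scene","side"): tools(n)
wr(); drawer(); drawer("side")
```

```text
t31.2 pose [542.8 194.8 283.2] yaw 3.098 F [-0.2 -0.1  0.3] op 0.50
tool dx,dy cm: -1.59 10.00 dz 12.92 roll -0.029
scene tool 130 top [591.8 289.8 168.3] all [600.1 289.4 143.9] [595.9 290.2  18.7  78.   86.2] [106.  92.  78.]
scene rim [531.9 290.8  59.3 253.3  88.8]
side tool 164 top [620.2 295.2 166.8] all [619.8 297.5 139.4] [621.3 293.8  20.   19.7  17.1] [111.  89.  72.]
side tool 166 top [563.1 300.3 167.6] all [562.9 302.2 138.8] [562.8 298.5  21.1  17.6  65.1] [135. 134. 125.]
side rim [531.1 295.5  63.9 242.9  89. ]
wrist 536 [562.6 292.9 168.3] [563.9 294.   17.6  17.3  85.9] [136. 136. 127.]
wrist 470 [619.6 288.9 168.1] [621.6 289.9  17.7  17.6  88.2] [105.  74.  51.]
scene in drawer 754 u 4.0 212.0 v -121.0 122.0 z 80.0 [143. 120.  86.]
scene in drawer 172 u 49.0 200.0 v -100.0 -67.0 z 69.0 [ 55.  72. 127.]
scene panel u [4. 4. 4.]
side in drawer 811 u 3.0 212.0 v -121.0 122.0 z 77.0 [111. 103.  93.]
side panel u None
```

The drawer seems to have slid in while I pushed the tongs back. I'll look before acting.

Run:
```python
from h import *
W,p=cloud("scene"); x,y,z=[W[...,i] for i in range(3)]
D=np.array([457,-79.]); u=(x-D[0])*EX[0]+(y-D[1])*EX[1]; v=(x-D[0])*EY[0]+(y-D[1])*EY[1]
for n in("scene","side"):
    W,p=cloud(n); x,y,z=[W[...,i] for i in range(3)]
    u=(x-D[0])*EX[0]+(y-D[1])*EX[1]; v=(x-D[0])*EY[0]+(y-D[1])*EY[1]
    q=(u>-40)&(u<60)&(abs(v-60)<40)&(z>67)&(z<80); print(n,"panel top u",np.percentile(u[q],[5,50,95]).round())
    q=(u>-90)&(u<30)&(abs(v)<58)&(z>40)&(z<58); print(n,"handle u",np.percentile(u[q],[2,10,25,50,95]).round())
    if n=="side": cv2.imwrite("pics/sd6.png",cv2.resize(p[150:260,150:320,::-1],None,fx=4.5,fy=4.5,interpolation=cv2.INTER_CUBIC))
```

```text
scene panel top u [ 8. 17. 25.]
scene handle u [-33. -29. -26. -19.  29.]
side panel top u [ 7. 13. 21.]
side handle u [-34. -32. -29. -21.   7.]
```

View pics/sd6.png

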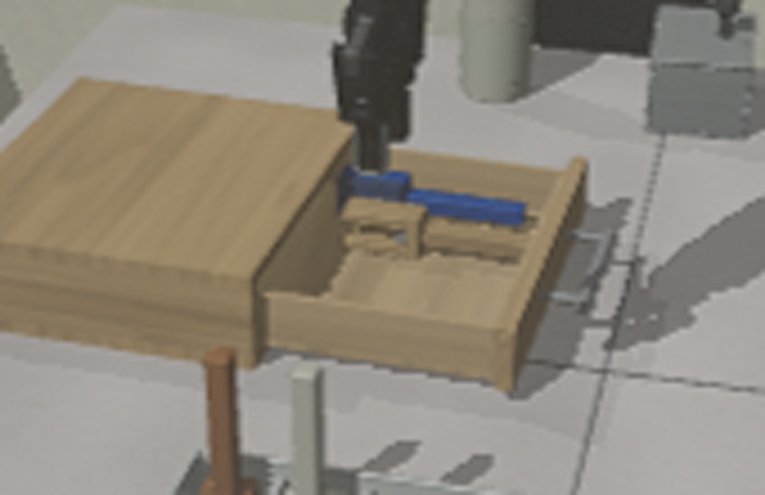

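The drawer moved in about 26 mm, and both tools lie flat side by side. I'll pull it open again by the handle, and later slides will be done with the handle lifted.

Request:
drive_tool:
  deltas:
    - [0.865,-2.31,0,0]
    - [0.865,-2.31,0,0]
    - [0.865,-2.31,0,0]
    - [0.865,-2.31,0,0]
    - [0.865,-2.31,0,0]
    - [0.865,-2.31,0,0]
    - [0.865,-2.31,0,0]
    - [0.865,-2.31,0,0]
    - [0.865,-2.31,0,0]
    - [0.865,-2.31,0,0]
    - [0.865,-2.31,0,0]
    - [0.865,-2.31,0,0]

```text
clock: 32.57
eef_pos: [425.3, -83.1, 282.7]
tcp_rot: [-3.141, 0.0, 3.095]
contact_force: [0.4, -0.8, -0.9]
opening: 0.5
```

Request:
drive_tool:
  deltas:
    - [0,0,0,0.12]
    - [0,0,0,0.12]
    - [0,0,0,0.12]
    - [0,0,0,0.12]
    - [0,0,0,0.12]
    - [0,0,0,0.12]
    - [0,0,0,0.12]
    - [0,0,0,0.12]
    - [0,0,0,0.12]
    - [0,0,0,0.12]
    - [0,0,0,0.12]
    - [0,0,0,0.12]

```text
clock: 33.57
eef_pos: [425.9, -82.1, 282.6]
tcp_rot: [3.141, 0.0, 1.649]
contact_force: [0.7, 0.4, -0.2]
opening: 0.5
```

Request:
drive_tool:
  deltas:
    - [0,0,1,0.12]
    - [0,0,1,0.013]
    - [0,0,2,0]
    - [0,0,2,0]
    - [0,0,2,0]
    - [0,0,2,0]
    - [0,0,2,0]
    - [0,0,0,0]
    - [0,0,0,0]

```text
clock: 34.32
eef_pos: [425.2, -81.7, 161.8]
tcp_rot: [-3.139, -0.0, 1.524]
contact_force: [0.0, 0.1, 0.2]
opening: 0.5
```

Run:
```python
from h import *
go(427,-77.6,49,1.526)
W,p=cloud("side"); x,y,z=[W[...,i] for i in range(3)]
m=(x>380)&(x<442)&(y>-150)&(y<-5)&(z>40)&(z<58); print(m.sum(),np.percentile(x[m],[5,25,50,75]).round())
W,p=cloud("wrist"); x,y,z=[W[...,i] for i in range(3)]
m=(x>380)&(x<450)&(y>-150)&(y<-5)&(z>40)&(z<58); print(m.sum(),np.percentile(x[m],[5,25,50,75]).round())
```

```text
t34.3 pose [425.2 -81.7 161.8] yaw 1.524 F [0.  0.1 0.2] op 0.50
tool dx,dy cm: 0.42 0.16 dz 11.28 roll -0.002
69 [423. 426. 429. 432.]
2590 [424. 427. 430. 434.]
```

Request:
drive_tool:
  deltas:
    - [0.4,0.2,1.5,0]
    - [0,0,1.5,0]
    - [0,0,1.5,0]
    - [0,0,1.5,0]
    - [0,0,1.5,0]
    - [0,0,1.5,0]
    - [0,0,1.2,0]
    - [0,0,1.0,0]
    - [0,0,0,0]
    - [0,0,0,0]

```text
clock: 35.25
eef_pos: [428.8, -77.9, 50.9]
tcp_rot: [3.141, 0.0, 1.523]
contact_force: [-0.7, -0.4, 1.4]
opening: 0.5
```

Request:
drive_tool:
  deltas:
    - [0,0,0,0]
    - [0,0,0,0]
    - [0,0,0,0]
    - [0,0,0,0]
    - [0,0,0,0]
    - [0,0,0,0]
  jaw: 1
  force: 40

```text
clock: 35.75
eef_pos: [429.1, -77.9, 51.3]
tcp_rot: [3.14, 0.0, 1.523]
contact_force: [0.0, 1.2, 5.0]
opening: 0.114
```

Request:
drive_tool:
  deltas:
    - [0,-0.4,0,0]
    - [0,-0.5,0,0]
    - [0,-0.5,0,0]
    - [0,-0.5,0,0]
    - [0,0,0,0]

```text
clock: 36.17
eef_pos: [409.1, -77.0, 51.3]
tcp_rot: [3.14, 0.0, 1.523]
contact_force: [-0.8, -0.6, 10.1]
opening: 0.108
```

Request:
drive_tool:
  deltas:
    - [0,-0.3,0,0]
    - [0,-0.3,0,0]
    - [0,0,0,0]

```text
clock: 36.42
eef_pos: [403.6, -76.7, 51.3]
tcp_rot: [3.14, 0.0, 1.523]
contact_force: [-0.2, -0.0, 10.7]
opening: 0.111
```

Request:
drive_tool:
  deltas:
    - [0,-0.2,0,0]
    - [0,-0.2,0,0]
    - [0,0.2,0,0]
    - [0,0,0,0]

```text
clock: 36.75
eef_pos: [402.2, -76.7, 51.3]
tcp_rot: [3.14, 0.0, 1.523]
contact_force: [-0.0, -0.2, 9.2]
opening: 0.108
```

Request:
drive_tool:
  deltas:
    - [0,0,0,0]
    - [0,0,0,0]
    - [0,0,0,0]
    - [0,0,0,0]
    - [0,0,-1,0]
    - [0,0,-2,0]
    - [0,0,-3,0]
    - [0,0,-3.5,0]
    - [0,0,-3.5,0]
    - [0,0,-3.5,0]
    - [0,0,-3.5,0]
    - [0,0,-3,0]
  jaw: 0.5

```text
clock: 37.75
eef_pos: [401.2, -76.4, 282.8]
tcp_rot: [3.14, 0.0, 1.523]
contact_force: [1.3, 0.4, -0.2]
opening: 0.497
```

Request:
drive_tool:
  deltas:
    - [0,0,0,-0.122]
    - [0,0,0,-0.122]
    - [0,0,0,-0.122]
    - [0,0,0,-0.122]
    - [0,0,0,-0.122]
    - [0,0,0,-0.122]
    - [0,0,0,-0.122]
    - [0,0,0,-0.122]
    - [0,0,0,-0.122]
    - [0,0,0,-0.122]
    - [0,0,0,-0.122]
    - [0,0,0,-0.122]

```text
clock: 38.75
eef_pos: [401.0, -76.4, 280.2]
tcp_rot: [3.142, -0.001, 2.993]
contact_force: [0.2, -0.0, 0.3]
opening: 0.498
```

Request:
drive_tool:
  deltas:
    - [0,0,0,-0.12]
    - [-1.5,2.7,0,-0.02]
    - [-1.6,3,0,0]
    - [-1.6,3,0,0]
    - [-1.6,3,0,0]
    - [-1.6,3,0,0]
    - [-1.6,3,0,0]
    - [-1.6,3,0,0]
    - [-1.6,3,0,0]
    - [-1.6,3,0,0]
    - [-1.6,3,0,0]
    - [0,0,0,0]

```text
clock: 39.75
eef_pos: [567.4, 222.5, 279.8]
tcp_rot: [3.14, 0.001, 3.129]
contact_force: [-1.6, 0.0, -0.2]
opening: 0.498
```

Run:
```python
from h import *
go(563,294,154,3.127)
W,p=tools("side"); wr(); drawer(); drawer("side")
```

```text
t39.8 pose [567.4 222.5 279.8] yaw 3.129 F [-1.6  0.  -0.2] op 0.50
tool dx,dy cm: 0.53 7.15 dz 12.58 roll 0.002
side tool 165 top [620.  295.  168.1] all [619.8 297.4 139.2] [621.6 293.   21.2  19.5  89.7] [112.  90.  72.]
side tool 163 top [563.3 299.9 166.5] all [562.9 302.2 139.3] [563.  297.1  22.2  18.   75.4] [136. 135. 126.]
side rim [531.5 296.   63.9 242.9  89.4]
wrist 558 [562.9 293.3 168.6] [564.3 294.7  18.5  18.   85.2] [136. 135. 126.]
wrist 445 [619.3 289.8 168.3] [621.6 290.2  18.1  17.6  87.8] [105.  74.  50.]
scene in drawer 216 u 3.0 168.0 v -43.0 -13.0 z 68.0 [152. 126.  87.]
scene in drawer 219 u 19.0 189.0 v -100.0 -67.0 z 68.0 [ 55.  71. 123.]
scene panel u [-20. -10.  -0.]
side in drawer 561 u 5.0 196.0 v -122.0 -5.0 z 67.0 [106. 102. 101.]
side panel u [-21. -14.  -7.]
```

The drawer is fully open again, with the tongs at v −43…−13 and the blue brush at −100…−67. Next is the white scoop.

Request:
drive_tool:
  deltas:
    - [0.15,2.4,0,0]
    - [0.15,2.4,0,0]
    - [0.15,2.35,0,0]
    - [0,0,1.6,0]
    - [0,0,2,0]
    - [0,0,2,0]
    - [0,0,2,0]
    - [0,0,2,0]
    - [0,0,1.6,0]
    - [0,0,1.3,0]
    - [0,0,0,0]
    - [0,0,0,0]

```text
clock: 40.95
eef_pos: [561.6, 288.6, 155.4]
tcp_rot: [-3.141, -0.001, 3.126]
contact_force: [0.4, 0.8, 0.4]
opening: 0.501
```

Request:
drive_tool:
  deltas:
    - [0,0,0,0]
    - [0,0,0,0]
    - [0,0,0,0]
    - [0,0,0,0]
    - [0,0,0,0]
    - [0,0,0,0]
    - [0,0,0,0]
  jaw: 1
  force: 25

```text
clock: 41.53
eef_pos: [562.7, 289.8, 156.7]
tcp_rot: [3.141, 0.002, 3.127]
contact_force: [-0.2, -0.3, 6.5]
opening: 0.206
```

Request:
drive_tool:
  deltas:
    - [0,0,-0.5,0]
    - [0,0,-1,0]
    - [0,0,-1,0]
    - [0,0,-1,0]
    - [0,0,-1,0]
    - [0,0,-1,0]
    - [0,0,-1,0]
    - [0,0,-1,0]
    - [0,0,-1.5,0]
    - [0,0,-1.5,0]
    - [0,0,-1.5,0]
    - [0,0,-1,0]

```text
clock: 42.53
eef_pos: [562.3, 289.6, 287.6]
tcp_rot: [3.141, 0.002, 3.127]
contact_force: [-0.2, 0.4, -0.6]
opening: 0.207
```

Run:
```python
from h import *
D=np.array([457,-79.])
go(*(D+EX*187+EY*30),z=175,yaw=np.pi-np.deg2rad(2.6))
W,p=tools("side"); tools("scene")
```

```text
t42.5 pose [562.3 289.6 287.6] yaw 3.127 F [-0.2  0.4 -0.6] op 0.21
tool dx,dy cm: -8.80 -34.59 dz 11.26 roll 0.031
side tool 164 top [619.9 295.8 167.2] all [619.8 297.6 139.5] [621.3 295.   18.8  20.    6.4] [112.  90.  72.]
side tool 213 top [562.4 293.  176.1] all [565.4 288.1 157. ] [563.5 292.4  38.4  38.6  88.7] [110. 108. 100.]
side rim [531.1 295.8  64.6 242.6  89.9]
scene tool 68 top [584.5 287.9 177.1] all [582.1 286.7 161.2] [568.1 288.6  32.4  42.5  87.9] [113. 116. 110.]
scene tool 66 top [625.9 287.3 167.2] all [628.5 287.1 143.1] [624.8 287.1  22.2  19.9   6.2] [92. 63. 43.]
scene rim [532.8 292.2  58.6 250.   89.9]
```

Request:
drive_tool:
  deltas:
    - [-0.6,-2.47,0,0]
    - [-0.6,-2.47,0,0]
    - [-0.63,-2.47,0,0]
    - [-0.63,-2.47,0,0]
    - [-0.63,-2.47,0,0]
    - [-0.63,-2.47,0,0]
    - [-0.63,-2.47,0,0]
    - [-0.63,-2.47,0,0]
    - [-0.63,-2.47,0,0]
    - [-0.63,-2.47,0,0]
    - [-0.63,-2.47,0,0]
    - [-0.63,-2.47,0,0]

```text
clock: 43.63
eef_pos: [632.2, -9.3, 284.4]
tcp_rot: [3.142, -0.001, 3.127]
contact_force: [-0.3, 0.5, 0.2]
opening: 0.204
```

Request:
drive_tool:
  deltas:
    - [-0.63,-2.47,0,0]
    - [-0.63,-2.47,0,0.031]
    - [0,0,0,0]
    - [0,0,0,0]

```text
clock: 43.97
eef_pos: [644.0, -58.8, 284.4]
tcp_rot: [3.141, -0.002, 3.094]
contact_force: [-0.3, 0.1, 0.4]
opening: 0.204
```

Run:
```python
from h import *
D=np.array([457,-79.])
go(*(D+EX*187+EY*30),z=175,yaw=np.pi-np.deg2rad(2.6))
```

```text
t44.0 pose [644.  -58.8 284.4] yaw 3.094 F [-0.3  0.1  0.4] op 0.20
tool dx,dy cm: -0.11 0.13 dz 10.94 roll -0.002
```

Request:
drive_tool:
  deltas:
    - [0,0.13,1.2,0]
    - [0,0,1.2,0]
    - [0,0,1.2,0]
    - [0,0,1.2,0]
    - [0,0,1.2,0]
    - [0,0,1.2,0]
    - [0,0,1.2,0]
    - [0,0,1.0,0]
    - [0,0,0.8,0]
    - [0,0,0.4,0]
    - [0,0,0,0]
    - [0,0,0,0]

```text
clock: 44.97
eef_pos: [644.6, -56.4, 179.6]
tcp_rot: [-3.142, 0.0, 3.096]
contact_force: [-0.5, -0.3, 0.2]
opening: 0.203
```

Request:
drive_tool:
  deltas:
    - [0,0,0.3,0]
    - [0,0,0.3,0]
    - [0,0,0.2,0]
    - [0.8,0,0.05,0]
    - [0.9,0,0.05,0]
    - [0.9,0,0.1,0]
    - [0.9,0,0.1,0]
    - [0.9,0,0.1,0]
    - [0.8,0,0.15,0]
    - [0,0,0,0]
  force: 20

```text
clock: 45.8
eef_pos: [592.9, -53.8, 167.9]
tcp_rot: [3.141, 0.004, 3.096]
contact_force: [0.2, 2.0, 10.7]
opening: 0.205
```

Request:
drive_tool:
  deltas:
    - [1.24,0,0.38,0]
    - [1.24,0,0.42,0]
    - [1.15,0,0.58,0]
    - [1.15,0,0.67,0]
    - [1.02,0,0.78,0]
    - [1.02,0,0.84,0]
    - [0.87,0,0.95,0]
    - [0.87,0,1.0,0]
    - [0.7,0,1.1,0]
    - [0.67,0,1.12,0]
    - [0,0,0,0]

```text
clock: 46.72
eef_pos: [491.8, -49.3, 86.5]
tcp_rot: [3.141, -0.002, 3.096]
contact_force: [-2.5, 0.5, 1.4]
opening: 0.207
```

Request:
drive_tool:
  deltas:
    - [0.5,0,1.2,0]
    - [0.45,0,1.2,0]
    - [0.3,0,1.2,0]
    - [0.2,0,0.6,0]
    - [0,0,0,0]
    - [0,0,0,0]

```text
clock: 47.22
eef_pos: [479.0, -48.8, 45.9]
tcp_rot: [-3.142, -0.0, 3.096]
contact_force: [-0.1, 0.7, 1.0]
opening: 0.203
```

Run:
```python
from h import *
D=np.array([457,-79.]); q=r.sense()['eef_pos'][:2]-D; print("u,v",q@EX,q@EY)
go(500,-50); drawer("scene")
p,d=cams.grab_frame("side"); cv2.imwrite("pics/sd7.png",cv2.resize(p[150:260,150:320,::-1],None,fx=4.5,fy=4.5,interpolation=cv2.INTER_CUBIC))
```

```text
u,v 20.604737639847116 31.15414704778695
t47.2 pose [479.  -48.8  45.9] yaw 3.096 F [-0.1  0.7  1. ] op 0.20
tool dx,dy cm: -2.10 -0.02  
scene in drawer 229 u 3.0 169.0 v -60.0 -13.0 z 78.0 [142. 118.  82.]
scene in drawer 266 u 3.0 179.0 v -1.0 58.0 z 80.0 [150. 151. 141.]
scene in drawer 219 u 22.0 190.0 v -107.0 -66.0 z 69.0 [ 53.  69. 122.]
scene panel u [-20.  -8.   2.]
```

View pics/sd7.png

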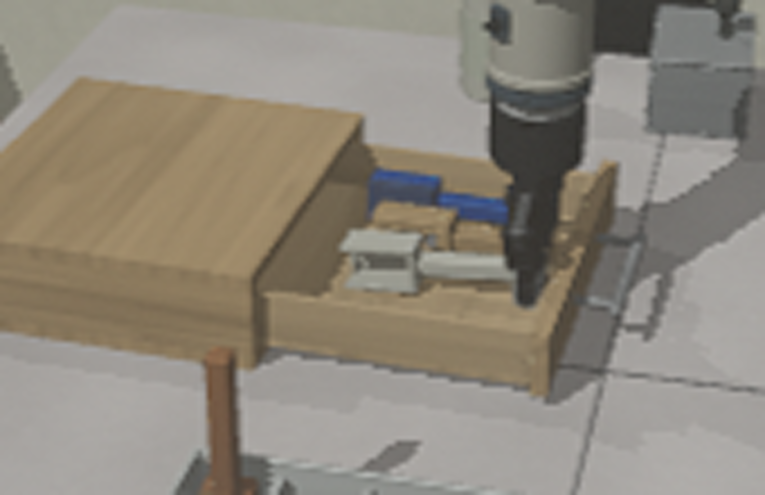

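The scoop lies flat beside the tongs. I'll release it here without sliding, then fetch the last tool.

Request:
drive_tool:
  deltas:
    - [0,0,0.3,0]
    - [0,0,0,0]

```text
clock: 47.48
eef_pos: [479.4, -48.8, 42.8]
tcp_rot: [-3.142, 0.001, 3.096]
contact_force: [-0.7, 0.4, 1.6]
opening: 0.207
```

Request:
drive_tool:
  deltas:
    - [0,0,0,0]
    - [0,0,0,0]
    - [0,0,0,0]
    - [0,0,0,0]
    - [0,0,-1,0]
    - [0,0,-2,0]
    - [0,0,-3.5,0]
    - [0,0,-3.5,0]
    - [0,0,-3.5,0]
    - [0,0,-3.5,0]
    - [0,0,-3.5,0]
    - [0,0,-3.5,0]
  jaw: 0.6

```text
clock: 48.48
eef_pos: [478.1, -48.7, 285.2]
tcp_rot: [-3.142, 0.001, 3.096]
contact_force: [1.0, -0.5, 0.6]
opening: 0.402
```

Request:
drive_tool:
  deltas:
    - [-1.1,2.3,0,0]
    - [-1.2,2.5,0,0]
    - [-1.2,2.5,0,0]
    - [-1.2,2.5,0,0]
    - [-1.2,2.5,0,0]
    - [-1.2,2.5,0,0]
    - [-1.2,2.5,0,0]
    - [-1.2,2.5,0,0]
    - [-1.2,2.5,0,0]
    - [-1.2,2.5,0,0]
    - [0,0,0,0]
    - [0,0,0,0]
  jaw: 0.5

```text
clock: 49.48
eef_pos: [608.9, 194.5, 282.7]
tcp_rot: [-3.141, -0.0, 3.098]
contact_force: [0.3, 0.4, 0.5]
opening: 0.499
```

Run:
```python
from h import *
go(620.5,291,154,3.127)
tools("side"); tools("scene"); wr(); drawer(); drawer("side")
```

```text
t49.5 pose [608.9 194.5 282.7] yaw 3.098 F [0.3 0.4 0.5] op 0.50
tool dx,dy cm: -0.74 9.69 dz 12.87 roll -0.029
side tool 166 top [620.2 295.2 167.9] all [619.9 297.4 138.8] [621.7 293.9  19.9  19.3  88.3] [112.  90.  73.]
side rim [531.4 295.8  64.9 242.7  89.5]
scene tool 68 top [626.7 286.9 168.1] all [628.7 286.8 142.2] [626.5 286.4  18.5  20.   27.4] [91. 62. 43.]
scene rim [533.4 291.6  58.5 250.   89.2]
wrist 546 [620.4 288.7 168.3] [621.6 289.9  17.7  17.4  87.2] [101.  71.  48.]
scene in drawer 235 u 3.0 174.0 v -52.0 -11.0 z 72.0 [144. 119.  83.]
scene in drawer 233 u 3.0 175.0 v -9.0 51.0 z 74.0 [154. 153. 142.]
scene in drawer 220 u 26.0 189.0 v -101.0 -66.0 z 70.0 [ 54.  71. 123.]
scene panel u [-18.  -8.   2.]
side in drawer 817 u 7.0 200.0 v -122.0 51.0 z 66.0 [115. 112. 110.]
side panel u [-19. -12.  -5.]
```

Request:
drive_tool:
  deltas:
    - [-0.22,2.45,0,0]
    - [-0.22,2.4,0,0]
    - [-0.22,2.4,0,0]
    - [-0.22,2.4,0,-0.029]
    - [0,0,1.8,0]
    - [0,0,2,0]
    - [0,0,2,0]
    - [0,0,2,0]
    - [0,0,2,0]
    - [0,0,1.7,0]
    - [0,0,1.3,0]
    - [0,0,0,0]

```text
clock: 50.73
eef_pos: [620.7, 288.2, 151.8]
tcp_rot: [-3.14, -0.004, 3.124]
contact_force: [-1.1, -0.3, -0.3]
opening: 0.499
```

Request:
drive_tool:
  deltas:
    - [0,0,0,0]
    - [0,0,0,0]
    - [0,0,0,0]
    - [0,0,0,0]
    - [0,0,0,0]
    - [0,0,0,0]
    - [0,0,0,0]
  jaw: 1
  force: 25

```text
clock: 51.32
eef_pos: [622.9, 289.9, 155.9]
tcp_rot: [3.141, 0.002, 3.125]
contact_force: [0.4, 0.4, 6.2]
opening: 0.204
```

Request:
drive_tool:
  deltas:
    - [0,0,-0.5,0]
    - [0,0,-1,0]
    - [0,0,-1,0]
    - [0,0,-1,0]
    - [0,0,-1,0]
    - [0,0,-1,0]
    - [0,0,-1,0]
    - [0,0,-1,0]
    - [0,0,-1.5,0]
    - [0,0,-1.5,0]
    - [0,0,-1.5,0]
    - [0,0,-1,0]

```text
clock: 52.32
eef_pos: [622.6, 289.7, 286.8]
tcp_rot: [3.141, 0.002, 3.125]
contact_force: [-0.3, -0.6, 0.1]
opening: 0.206
```

Run:
```python
from h import *
D=np.array([457,-79.])
go(*(D+EX*187+EY*87),z=175,yaw=np.pi-np.deg2rad(2.6))
tools("side")
```

```text
t52.3 pose [622.6 289.7 286.8] yaw 3.125 F [-0.3 -0.6  0.1] op 0.21
tool dx,dy cm: -3.00 -28.98 dz 11.18 roll 0.029
side tool 218 top [618.  303.3 178.4] all [617.9 303.4 161.7] [615.3 301.4  45.4  26.1  37.3] [118.  99.  79.]
side rim [531.8 295.1  64.2 244.4  89.1]
```

Request:
drive_tool:
  deltas:
    - [-0.25,-2.41,0,0]
    - [-0.25,-2.41,0,0]
    - [-0.25,-2.41,0,0]
    - [-0.25,-2.41,0,0]
    - [-0.25,-2.41,0,0]
    - [-0.25,-2.41,0,0]
    - [-0.25,-2.41,0,0]
    - [-0.25,-2.41,0,0]
    - [-0.25,-2.41,0,0]
    - [-0.25,-2.41,0,0]
    - [-0.25,-2.41,0,0]
    - [-0.25,-2.41,0,0.029]

```text
clock: 53.37
eef_pos: [647.1, -1.3, 284.2]
tcp_rot: [-3.142, -0.001, 3.096]
contact_force: [0.3, -0.0, -0.8]
opening: 0.206
```

Request:
drive_tool:
  deltas:
    - [0,0,0,0]
    - [0,0,0,0]
    - [0,0,0,0]

```text
clock: 53.62
eef_pos: [647.2, 0.1, 284.3]
tcp_rot: [3.141, -0.001, 3.096]
contact_force: [0.0, 0.4, -0.6]
opening: 0.204
```

Run:
```python
from h import *
D=np.array([457,-79.])
go(*(D+EX*187+EY*87),z=175,yaw=np.pi-np.deg2rad(2.6))
```

```text
t53.6 pose [6.472e+02 1.000e-01 2.843e+02] yaw 3.096 F [ 0.   0.4 -0.6] op 0.20
tool dx,dy cm: -0.06 -0.07 dz 10.93 roll -0.001
```

Request:
drive_tool:
  deltas:
    - [0,-0.15,1.2,0]
    - [0,0,1.2,0]
    - [0,0,1.2,0]
    - [0,0,1.2,0]
    - [0,0,1.2,0]
    - [0,0,1.2,0]
    - [0,0,1.2,0]
    - [0,0,1.0,0]
    - [0,0,0.8,0]
    - [0,0,0.4,0]
    - [0,0,0,0]
    - [0,0,0,0]

```text
clock: 54.62
eef_pos: [647.5, -1.7, 178.7]
tcp_rot: [-3.142, 0.0, 3.096]
contact_force: [0.3, 0.4, -0.8]
opening: 0.206
```

Request:
drive_tool:
  deltas:
    - [0,0,0.3,0]
    - [0,0,0.3,0]
    - [0,0,0.2,0]
    - [0.8,0,0.05,0]
    - [0.9,0,0.05,0]
    - [0.9,0,0.1,0]
    - [0.9,0,0.1,0]
    - [0.9,0,0.1,0]
    - [0.8,0,0.15,0]
    - [0,0,0,0]
  force: 20

```text
clock: 55.45
eef_pos: [596.1, 0.9, 167.4]
tcp_rot: [3.141, 0.004, 3.096]
contact_force: [-1.2, -0.5, 12.5]
opening: 0.2
```

Request:
drive_tool:
  deltas:
    - [1.24,0,0.38,0]
    - [1.24,0,0.42,0]
    - [1.15,0,0.58,0]
    - [1.15,0,0.67,0]
    - [1.02,0,0.78,0]
    - [1.02,0,0.84,0]
    - [0.87,0,0.95,0]
    - [0.87,0,1.0,0]
    - [0.7,0,1.1,0]
    - [0.67,0,1.12,0]
    - [0,0,0,0]

```text
clock: 56.37
eef_pos: [494.7, 5.3, 85.7]
tcp_rot: [-3.141, -0.002, 3.096]
contact_force: [-1.7, 0.1, 2.8]
opening: 0.206
```

Request:
drive_tool:
  deltas:
    - [0.5,0,1.2,0]
    - [0.45,0,1.2,0]
    - [0.3,0,1.2,0]
    - [0.2,0,0.8,0]
    - [0,0,0,0]
    - [0,0,0,0]

```text
clock: 56.87
eef_pos: [481.9, 6.0, 42.9]
tcp_rot: [-3.142, -0.0, 3.096]
contact_force: [-1.4, -0.3, 1.2]
opening: 0.207
```

Run:
```python
from h import *
D=np.array([457,-79.]); q=r.sense()['eef_pos'][:2]-D; print("u,v",q@EX,q@EY)
drawer("scene")
```

```text
u,v 20.978820404082107 85.9973205492694
scene in drawer 231 u 3.0 172.0 v -59.0 -13.0 z 72.0 [146. 121.  83.]
scene in drawer 512 u 3.0 178.0 v -13.0 111.0 z 79.0 [132. 115.  96.]
scene in drawer 220 u 21.0 210.0 v -100.0 -67.0 z 79.0 [ 53.  70. 121.]
scene panel u [-18.  -8.   2.]
```

Release, rise and step aside, then check the drawer before closing.

Request:
drive_tool:
  deltas:
    - [0,0,0,0]
    - [0,0,0,0]
    - [0,0,0,0]
    - [0,0,0,0]
    - [0,0,-1,0]
    - [0,0,-2,0]
    - [0,0,-3.5,0]
    - [0,0,-3.5,0]
    - [0,0,-3.5,0]
    - [0,0,-3.5,0]
    - [0,0,-3.5,0]
    - [0,0,-3.5,0]
  jaw: 0.6

```text
clock: 57.92
eef_pos: [481.0, 6.0, 285.4]
tcp_rot: [3.142, 0.001, 3.096]
contact_force: [1.0, 0.7, -0.9]
opening: 0.4
```

Request:
drive_tool:
  deltas:
    - [2,-0.5,0,0.12]
    - [2,-0.5,0,0.12]
    - [2,0,0,0.12]
    - [2,0,0,0.12]
    - [2,0,0,0.12]
    - [0,0,0,0.12]
    - [0,0,0,0.12]
    - [0,0,0,0.12]
    - [0,0,0,0.12]
    - [0,0,0,0.12]
    - [0,0,0,0.12]
    - [0,0,0,0.12]

```text
clock: 58.92
eef_pos: [385.7, 23.8, 283.4]
tcp_rot: [3.141, 0.0, 1.65]
contact_force: [0.4, 0.4, 0.8]
opening: 0.402
```

Run:
```python
from h import *
go(370,-75,49,1.523)
drawer("scene"); drawer("side")
a,_=cams.grab_frame("scene"); b,_=cams.grab_frame("side")
A=cv2.resize(a[170:300,150:300,::-1],(600,520)); cv2.imwrite("pics/s8.png",A)
B=cv2.resize(b[150:260,150:320,::-1],(750,485),interpolation=cv2.INTER_CUBIC); cv2.imwrite("pics/sd8.png",B)
```

```text
t58.9 pose [385.7  23.8 283.4] yaw 1.650 F [0.4 0.4 0.8] op 0.40
tool dx,dy cm: -9.72 -2.35 dz 23.44 roll 0.127
scene in drawer 235 u 3.0 170.0 v -47.0 -0.0 z 73.0 [146. 122.  84.]
scene in drawer 212 u 3.0 172.0 v 13.0 45.0 z 71.0 [166. 166. 155.]
scene in drawer 256 u 3.0 172.0 v 46.0 122.0 z 70.0 [124.  90.  62.]
scene in drawer 217 u 25.0 190.0 v -99.0 -67.0 z 68.0 [ 55.  70. 121.]
scene panel u [-17.  -7.   1.]
side in drawer 807 u 3.0 185.0 v -122.0 54.0 z 65.0 [117. 114. 112.]
side in drawer 245 u 7.0 169.0 v 71.0 109.0 z 63.0 [128. 101.  76.]
side panel u [-18. -12.  -4.]
```

View pics/s8.png

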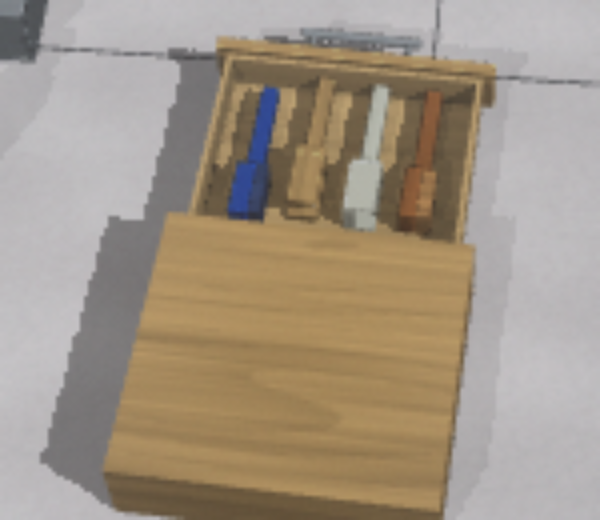

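All four tools lie flat and parallel, handles to the front: blue (250,155), tongs (310,150), scoop (368,155), stain brush (425,160). I'll grip the handle and push home.

Request:
drive_tool:
  deltas:
    - [0,0,0,0.12]
    - [-2,0.4,0,0.007]
    - [-2,0.4,0,0]
    - [-2,0.4,0,0]
    - [-2,0.4,0,0]
    - [-2,0.4,0,0]
    - [0,0,2,0]
    - [0,0,2.5,0]
    - [0,0,2.5,0]
    - [0,0,2.5,0]
    - [0,0,2.5,0]
    - [0,0,0,0]
  jaw: 0.5

```text
clock: 60.12
eef_pos: [399.3, -76.4, 159.4]
tcp_rot: [-3.135, -0.001, 1.532]
contact_force: [-0.4, 0.7, -0.4]
opening: 0.502
```

Run:
```python
from h import *
go(401,-76.4,49,1.525)
W,p=cloud("wrist"); x,y,z=[W[...,i] for i in range(3)]
m=(x>370)&(x<430)&(y>-150)&(y<-5)&(z>40)&(z<58); print(m.sum(),np.percentile(x[m],[5,25,50,75]).round())
```

```text
t60.1 pose [399.3 -76.4 159.4] yaw 1.532 F [-0.4  0.7 -0.4] op 0.50
tool dx,dy cm: 0.01 0.17 dz 11.04 roll 0.007
2761 [399. 402. 406. 409.]
```

Request:
drive_tool:
  deltas:
    - [0,0.25,1.5,0]
    - [0,0,1.5,0]
    - [0,0,1.5,0]
    - [0,0,1.5,0]
    - [0,0,1.5,0]
    - [0,0,1.5,0]
    - [0,0,1.2,0]
    - [0,0,0.8,0]
    - [0,0,0,0]
    - [0,0,0,0]

```text
clock: 61.0
eef_pos: [405.2, -77.1, 53.4]
tcp_rot: [3.141, 0.0, 1.53]
contact_force: [0.6, -0.1, 0.1]
opening: 0.5
```

Request:
drive_tool:
  deltas:
    - [0,0,0,0]
    - [0,0,0,0]
    - [0,0,0,0]
    - [0,0,0,0]
    - [0,0,0,0]
    - [0,0,0,0]
  jaw: 1
  force: 40

```text
clock: 61.5
eef_pos: [405.4, -77.2, 53.6]
tcp_rot: [3.14, 0.0, 1.529]
contact_force: [1.0, 0.4, 8.3]
opening: 0.108
```

Request:
drive_tool:
  deltas:
    - [0,0.4,0,0]
    - [0,0.8,0,0]
    - [0,1,0,0]
    - [0,1,0,0]
    - [0,1,0,0]
    - [0,1,0,0]
    - [0,1,0,0]
    - [0,1,0,0]
    - [0,1,0,0]
    - [0,1,0,0]
    - [0,1,0,0]
    - [0,1,0,0]

```text
clock: 62.5
eef_pos: [517.3, -82.0, 53.7]
tcp_rot: [3.141, 0.0, 1.529]
contact_force: [-1.9, -1.8, 6.8]
opening: 0.107
```

Request:
drive_tool:
  deltas:
    - [0,1,0,0]
    - [0,1,0,0]
    - [0,1,0,0]
    - [0,1,0,0]
    - [0,1,0,0]
    - [0,1,0,0]
    - [0,0.8,0,0]
    - [0,0.5,0,0]
    - [0,0,0,0]

```text
clock: 63.25
eef_pos: [591.2, -85.2, 53.6]
tcp_rot: [3.139, 0.001, 1.529]
contact_force: [0.6, -2.4, 6.8]
opening: 0.106
```

Request:
drive_tool:
  deltas:
    - [0,0.6,0,0]
    - [0,0.6,0,0]
    - [0,0.6,0,0]
    - [0,0.4,0,0]
    - [0,0,0,0]

```text
clock: 63.67
eef_pos: [612.7, -86.2, 53.7]
tcp_rot: [3.139, 0.001, 1.529]
contact_force: [1.5, -2.0, 7.0]
opening: 0.108
```

Request:
drive_tool:
  deltas:
    - [0,0.3,0,0]
    - [0,0.2,0,0]
    - [0,0,0,0]

```text
clock: 63.92
eef_pos: [617.1, -86.3, 53.7]
tcp_rot: [3.14, 0.001, 1.529]
contact_force: [0.8, -2.3, 7.0]
opening: 0.109
```

Request:
drive_tool:
  deltas:
    - [0,0.2,0,0]
    - [0,0.2,0,0]
    - [0,0,0,0]

```text
clock: 64.17
eef_pos: [620.8, -86.5, 53.7]
tcp_rot: [3.14, 0.001, 1.529]
contact_force: [-0.3, -3.7, 7.6]
opening: 0.107
```

Request:
drive_tool:
  deltas:
    - [0,0.2,0,0]
    - [0,0.2,0,0]
    - [0,0,0,0]

```text
clock: 64.42
eef_pos: [621.0, -86.5, 53.6]
tcp_rot: [-3.135, 0.0, 1.529]
contact_force: [-14.1, -2.0, 20.7]
opening: 0.108
```

Request:
drive_tool:
  deltas:
    - [0,0.2,0,0]
    - [0,0,0,0]
    - [0,0,0,0]

```text
clock: 64.67
eef_pos: [621.2, -86.5, 53.5]
tcp_rot: [-3.131, 0.0, 1.529]
contact_force: [-21.0, -2.1, 28.0]
opening: 0.111
```

At its stop: x = 621 as predicted, with force rising. I'll relax, release and rise.

Request:
drive_tool:
  deltas:
    - [0,-0.3,0,0]
    - [0,0,0,0]
    - [0,0,0,0]

```text
clock: 64.92
eef_pos: [621.0, -86.5, 53.6]
tcp_rot: [-3.138, 0.0, 1.529]
contact_force: [-9.6, -3.5, 16.9]
opening: 0.103
```

Request:
drive_tool:
  deltas:
    - [0,0,0,0]
    - [0,0,0,0]
    - [0,0,0,0]
    - [0,0,0,0]
    - [0,0,-1,0]
    - [0,0,-2,0]
    - [0,0,-3,0]
    - [0,0,-3,0]
    - [0,0,-3,0]
    - [0,0,-3,0]
    - [0,0,-3,0]
    - [0,0,-2,0]
  jaw: 0.5

```text
clock: 65.92
eef_pos: [624.3, -86.2, 256.1]
tcp_rot: [3.138, 0.0, 1.529]
contact_force: [1.2, 0.3, -0.2]
opening: 0.497
```

Request:
drive_tool:
  deltas:
    - [0,-2.5,0,0]
    - [0,-2.5,0,0]
    - [0,-2.5,0,0]
    - [0,-2.5,0,0]
    - [0,-2.5,0,0]
    - [0,-2.5,0,0]
    - [0,-2.5,0,0]
    - [0,0,0,0]

```text
clock: 66.58
eef_pos: [444.3, -78.3, 252.4]
tcp_rot: [-3.139, -0.0, 1.529]
contact_force: [0.1, -0.3, -0.1]
opening: 0.503
```

Run:
```python
from h import *
go(620,-86); D=np.array([457,-79.])
for n in("scene","side"):
    W,p=cloud(n); x,y,z=[W[...,i] for i in range(3)]
    u=(x-D[0])*EX[0]+(y-D[1])*EX[1]; v=(x-D[0])*EY[0]+(y-D[1])*EY[1]
    q=(u>100)&(u<260)&(abs(v)<58)&(z>42)&(z<54)&(u<185); print(n,"handle u",np.percentile(u[q],[2,25,50]).round())
    q=(u>150)&(u<212)&(abs(v)<120)&(z>66)&(z<78); print("panel top u",np.percentile(u[q],[5,50,95]).round())
    if n=="side": cv2.imwrite("pics/sd9.png",cv2.resize(p[100:384,:440,::-1],(800,516),interpolation=cv2.INTER_CUBIC))
    q=(x>450)&(x<620)&(y>250)&(y<330)&(z>66)&(z<82); print("rim",rect(W[q]))
```

```text
t66.6 pose [444.3 -78.3 252.4] yaw 1.529 F [ 0.1 -0.3 -0.1] op 0.50
tool dx,dy cm: -0.03 17.59  
scene handle u [157. 163. 165.]
panel top u [197. 201. 205.]
rim [535.4 291.3  57.7 168.   89.1]
side handle u [157. 159. 162.]
panel top u [197. 202. 211.]
rim [534.6 294.2  66.  167.5  89.5]
```

View pics/sd9.png

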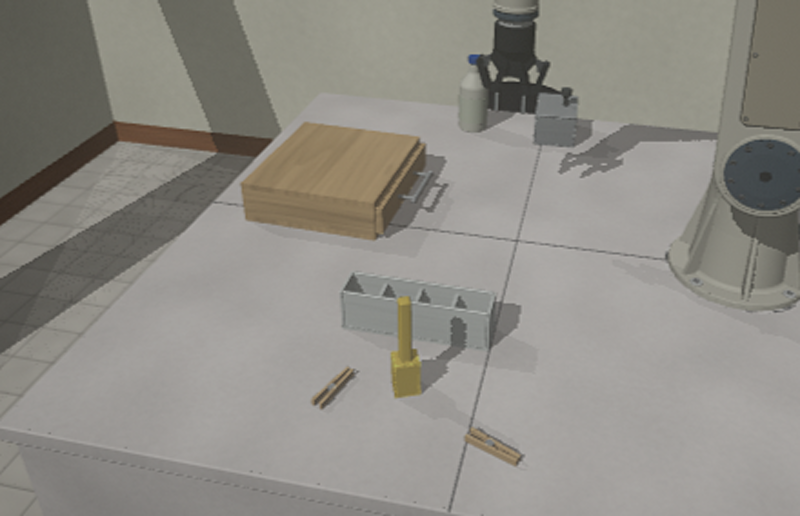

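The drawer is shut, the caddy stands empty and upright at (420,310), and both pegs, the bottle and the tin are where they were. The panel's outer face is at about u 198, against 199 expected at home. Handing in.

```bash
python3 -c "
from rig import job; print(job.sign_off())"
```

```text
the job is handed in; nothing more can be done
None
```

The job is done and handed in at about 67 s of the 208 s allowed. All four tools (lint brush, tongs, scoop, stain brush) are in the drawer, and the drawer is pushed home.

**Tools:** They lie flat side by side, handles to the front and heads to the back. I confirmed this in a picture and in depth data just before closing. I did not look inside after the drawer was shut.

**Drawer:** It came up against its stop, with the force rising to 21 N at handle x = 621 mm, where it was predicted to stop. The last depth check put the front panel within about 2 mm of its expected home position.

**Left alone:** In the last picture the caddy stands upright and empty. The pegs, peg tin, softener bottle and the yellow look-alike scoop appear undisturbed.

**What did not go to plan:**
- **Caddy shift:** The caddy moved about 19 mm and turned about 7° around the time I lifted the first tool. I took this to be the knock you warned of and measured again, but I can't rule out that the lift dragged it.
- **Drawer slip:** Sliding the tongs back pushed the drawer in about 26 mm, so I pulled it fully open again before the last two tools.

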